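True up a drilling jig's fence with a square

TASK

The blue fence of the drilling jig leans in a little. Take the square by its orange grip and, with it down at the jig plate, press it gently into the corner, its stock flat along the dark facing of the rail and its blade swinging the fence out, until both faces sit flush on it without gaps, and keep light pressure on both for a second to check. Then lay the square flat and gently on the middle of the cork mat again, leaving the fence square and the other things where they are.

Things in the scene. Friction and masses are not known exactly. Their poses are not given: they have to be found in the camera images.
- jig: Drilling jig, fixed to the table: aluminium plate 200 x 200 x 10 mm carrying a fixed dark rail and a swivelling blue fence that form an inside corner, open towards the jig's +x +y. Origin: centre of the plate's underside; z up
- corner (a point): The jig's corner mark, on the fence's turning axis at the height of the plate's top: 65 mm from the plate's centre along both -x and -y, axes as the jig's. When the fence is square its face is the upright plane x = 0 of this frame. The rail's face is an upright plane y = d of this frame, d between 0 and 12 mm, set anew each time (see rail). The square, when seated, has its own origin at x = 0, y = d here and its axes parallel to these
- rail: The rail along the jig's +x: a fixed grey bar and, in front of it towards +y, the dark steel facing that it carries on two brass screws. The facing is the working face: 14 mm thick, top 18 mm above the plate, from 4 to 136 mm along x, and looks to +y. Its screws set it with its face 0 to 12 mm in front of the corner mark; this setting is not part of any pose given, so it must be found by touch or sight; pressing does not move it. Origin and axes as the corner mark's
- fence (a joint): Angle (rad) by which the blue fence leans into the corner: 0 is square to the rail, positive leans in (its far end towards the jig's +x), negative is pushed beyond square; starts at 0.07 to 0.15. It turns about the upright line through the corner, against a friction of about 0.2 N m (under 2 N at the far end), and stays where it is left. It can also be pushed beyond square by a crooked square
- fence_bar: The blue fence, 14 mm thick, its top 18 mm above the plate, 130 mm long; origin at the corner, its working face is its plane x = 0, running along its own y and looking to its +x
- square: L-shaped try square lying flat, 0.2 to 0.45 kg. Origin: its outer corner, on the underside. Along its +x the dark stock, 100 mm long, 24 mm wide (y 0 to 24), 22 mm tall; along its +y the bright blade, out to 120 mm from the corner, 24 mm wide (x 0 to 24), 8 mm thick, its underside level with the stock's. The outer edges y = 0 (stock) and x = 0 (blade) are the measuring faces
- square_grip (a point): On the square's upright orange grip, a rib standing on the stock: 60 mm long along the square's x, 12 mm thick across its y (held by closing along the square's y), reaching from 22 to 56 mm above the underside. The point is at x 45, y 12, z 45 mm of the square. Fingertips that stay more than 22 mm above the underside clear the stock, and the rail and fence too
- square_mid (a point): Point on the square's underside at its x 40, y 45 mm: about the middle of the L
- mat: Cork mat 220 x 220 mm, 4 mm thick, fixed on the table; the square lies on it at the start. Origin: centre of its underside
- bushing: Bystander: brass drill bushing, 24 mm across, 16 mm tall, on the far part of the jig plate; origin centre of its underside
- nut: Bystander: steel nut, 26 mm across, 11 mm tall, on the table; origin centre of its underside
- oiler: Bystander: clear oil bottle with red cap, 52 mm across, 100 mm tall; origin centre of its underside
- brush: Bystander: hand brush lying on the table; origin at its middle
- wrench: Bystander: steel wrench lying on the table; origin at its middle
- block: Bystander: aluminium block 60 x 40 x 35 mm; origin centre of its underside
- chuck_key: Bystander: T-shaped drill chuck key, about 76 mm long, lying on the table; origin at the middle of its cross bar, on the table
Not all that is in view belongs to the job. Of the things like the square, leave any that is red; of the rest the smaller one is meant.

How it is judged (in metres and radians):
On the way:
1. the square, down at the plate, sits straight in the corner with the fence square, pressing rail facing and fence with over 1.5 N each for half a second (x of square in the frame of corner between -0.003 and 0.003 m and y of square in the frame of corner between -0.003 and 0.015 m and z of square in the frame of corner below 0.01 m and angle between the x axis of square and the x axis of corner, either way round below 0.025 rad and angle between the z axis of square and the z axis of corner, either way round below 0.04 rad and value of joint fence between -0.02 and 0.02 rad and contact force between square and rail above 1.5 N and contact force between square and fence_bar above 1.5 N), for 0.5 s.
At the end, for the whole second after the job is handed in: The fence stands within 0.02 rad of square; the square lies still and flat (within 0.06 rad) on the cork mat, its middle point (site square_mid) within 60 mm of the mat's centre (value of joint fence between -0.02 and 0.02 rad and horizontal distance between square_mid and mat below 0.06 m and angle between square's own z axis and vertical below 0.06 rad and z of square in the frame of mat below 0.009 m and linear speed of square below 0.02 m/s); the robot touches nothing.
It fails at once if the square presses the rail or the fence with more than 20 N (contact force between square and rail above 20 N or contact force between square and fence_bar above 20 N).
It fails at once if the square is dropped or thrown: moves faster than 0.5 m/s while no finger holds it (linear speed of square above 0.5 m/s and contact force between the fingers and square below 0.1 N).
It fails at once if another thing on the table is moved more than 30 mm (distance of any of bushing, nut, oiler, brush, wrench, block, chuck_key from where it was at the start of the episode above 0.03 m).
It also fails if it takes over 72 s, if anything falls off the work surface, if the arm or the gripper's body presses on something with over 40 N, if the wrist force passes 120 N, or if a joint passes its speed limit or range.

ROBOT

A 6-joint arm with a two-finger parallel gripper is mounted at the origin on the work surface. World frame = base frame: x ahead of the robot, y to its left, z up, the work surface at z = 0. Lengths are in m, angles in degrees, forces in N, time in s.
With the tool pointing down it reaches from about 0.35 to 0.875 m from the base axis. Payload 4.2 kg.
Tool frame: the origin (TCP) lies between the finger pads; the fingertips stand 8 mm ahead of it and the grasp point (between the pads) lies 11 mm behind it; x points along the fingers, y is the direction in which the jaws open and shut, and the axes are right-handed (so a half turn about x gives the same grasp; the last joint's range is limited). The gripper opens to 87 mm and grips with 3 to 60 N. Pads are 19 mm wide; open, the fingers measure 117 mm over their backs; the gripper's body (75 mm by 190 mm) begins 51 mm behind the grasp point.
Start: joints at [80.993, 22.042, 0.453, 0, -68.411, -14.817], TCP at [0.252, 0.572, 0.231] pointing down, gripper open.
Joint ranges: [-179.83, 179.83], [-69.29, 118.12], [-61.27, 80.66], [-181.25, 117.63], [-171.15, -9.14], [-177.46, 177.46]. Speed limits (degrees/s): [159.86, 159.86, 180, 180, 180, 180].

INTERFACE

Orientations are given as a 3x3 rotation matrix whose columns are the frame's x, y, z axes.
In Python, from station import r gives the robot as it stands. The module is installed in compiled form; this text tells all that it offers.
- The arm moves only by the tool move_arm, never from a script. Its argument "increments" is one flat list of numbers, 7 for each row, row after row: the turn, a rotation vector about the tool's x, y, z in degrees, then the shift along the tool's x, y, z in m, then the finger opening in m, from 0 to 0.087. A call has 1 to 12 rows; each row is the pose to reach, as a shift and turn from the pose commanded when the call began, along the tool's axes at that moment; what a row does not reach only later rows make up. A row lasts 1/12 s, in which the tool goes at most 41.7 mm and 7.16 degrees, less where a joint would pass 70% of its speed; a pose out of reach is approached as far as the arm can. A call with a gripper value outside its range is refused whole. The fingers move at their own pace and stop on an object; the grip force is fixed at half the most. Time passes only in rows, so rows that repeat a pose let the fingers close. It gives the time, the measured TCP pose, the force and the opening at its end, in the units of the state.
- r.sense(): the state, without advancing time (a new reading comes with each control period).
- r.capture(name): name is "scene" or "top" or "wrist"; returns the picture (480x640x3 uint8, red, green, blue); there is no depth.
- r.calibration(name): a dict with "fx", "fy", "cx", "cy" (pixels), "rvec" (rotation vector, rad) and "tvec" (3), from world to camera coordinates, as OpenCV has them; the wrist camera has in their place "tool_from_camera" (4x4, takes a point from camera to tool coordinates, whose origin is the TCP and whose axes are the tool frame's). Camera axes: x right, y down, z forward; pixel columns grow to the right and rows downward; lengths in m; the calibration is good to about 2 mm. A picture is of the moment at which its call begins: read the wrist's pose just before it. calibration takes no time and is no camera call.
- r.finish_job(): hands the job in, once; it reports no verdict.
The state is a dict: "time_s": time; "joints": joint angles; "joint_velocities": joint speeds; "effort": joint torques, N m; "tcp_pos": TCP position; "ee_rot": TCP orientation; "wrist_force": force on the tool from outside, world axes, zero at the start; "moment": the same for the moment, N m; "gripper_width": opening from 0.0 (shut) to 1.0 (fully open).
Only numpy, scipy, OpenCV 4.12 (cv2) and the standard library are available. Lean on these libraries where they do the work, as an engineer would, in place of code of your own. Each camera call takes 0.05 s, during which the arm holds its last target.

## Working session

There is one attempt and no reset: what is moved stays moved. The work goes in short steps, Python scripts to look and compute and a tool call to move; the robot and the scene stay as the last step left them, time stands still between calls to the robot, and variables do not carry over. Pictures are saved under pics/ and viewed, and the job is handed in when it is done.

Besides the shell and the picture viewer there is one more tool, called after "Emit:" in YAML: its name, and indented under it one key for each argument. move_arm: Moves the arm, as the interface text tells. Its arguments: {"type":"object","properties":{"increments":{"type":"array","items":{"type":"number"}}},"required":["increments"]}

```bash
mkdir -p pics; ls
python3 - <<'E'
from station import r
import cv2
print(r.sense())
for n in ["scene","top","wrist"]:
    c=r.calibration(n); print(n,c)
    cv2.imwrite(f"pics/{n}0.png",r.capture(n)[:,:,::-1])
E
```

```text
pics
{'time_s': 0.0, 'joints': array([ 8.09942965e+01,  2.20895862e+01,  3.78751270e-01, -2.77441884e-02,
       -6.84122982e+01, -1.48160395e+01]), 'joint_velocities': array([ 0.01679251, -0.02087572,  0.02023547, -0.08809162,  0.02764939,
        0.03859951]), 'effort': array([ 8.20652986e-04, -3.90671396e+01,  1.87408501e+01,  4.21990290e+00,
        1.09557054e-02, -1.94300701e-04]), 'tcp_pos': array([0.25218721, 0.5712084 , 0.22946818]), 'ee_rot': array([[-7.81105696e-04, -4.04055043e-01, -9.14734340e-01],
       [-2.05206409e-03, -9.14732045e-01,  4.04055782e-01],
       [-9.99997589e-01,  2.19270376e-03, -1.14644435e-04]]), 'wrist_force': array([-0.4956296 ,  0.2854237 , -0.38968744]), 'moment': array([-0.01476858, -0.01641114, -0.01083239]), 'gripper_width': 1.001484009048229}
scene {'fx': 487.53591720550463, 'fy': 487.53591720550463, 'cx': 321.1859302697314, 'cy': 241.7317694645354, 'rvec': array([ 2.1715375 ,  0.67612312, -0.29797404]), 'tvec': array([-0.4357275 , -0.14487808,  1.32965444])}
top {'fx': 509.9929313787921, 'fy': 509.9929313787921, 'cx': 318.4326795598476, 'cy': 246.04674129858148, 'rvec': array([ 2.16837807, -2.1519077 ,  0.14228171]), 'tvec': array([-0.00371515,  0.54454454,  1.10824727])}
wrist {'fx': 367.50777214976506, 'fy': 367.50777214976506, 'cx': 320.0681189071713, 'cy': 240.66252258000748, 'tool_from_camera': array([[ 3.30705737e-05, -2.96247601e-01,  9.55111176e-01,
        -1.53984828e-01],
       [ 9.99999577e-01,  8.87625790e-04,  2.40690777e-04,
        -3.46816930e-04],
       [-9.19085377e-04,  9.55110764e-01,  2.96247505e-01,
        -8.20670256e-02],
       [ 0.00000000e+00,  0.00000000e+00,  0.00000000e+00,
         1.00000000e+00]])}
```

View pics/scene0.png

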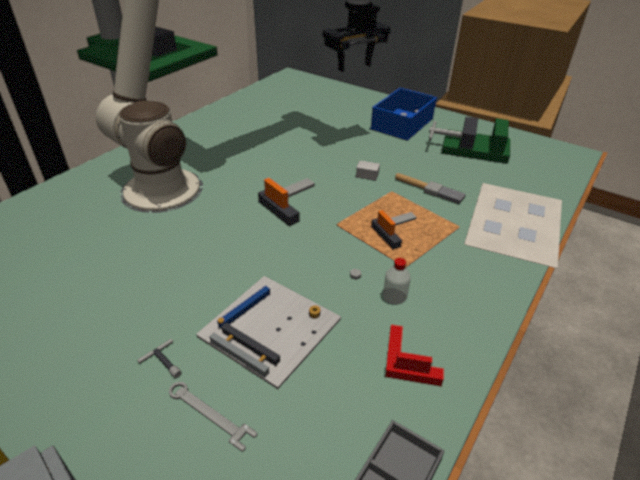

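View pics/top0.png

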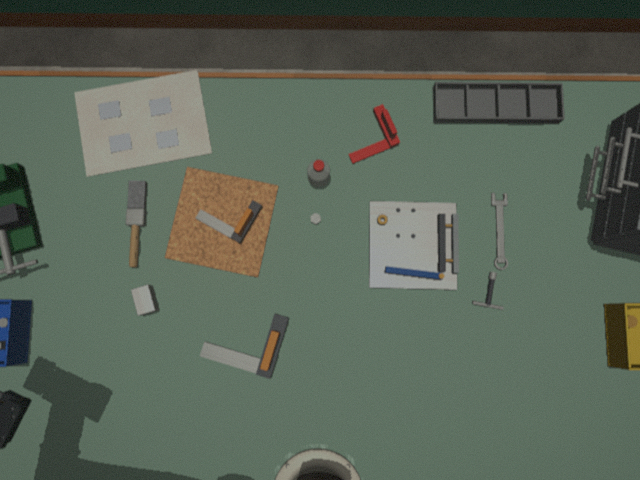

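View pics/wrist0.png

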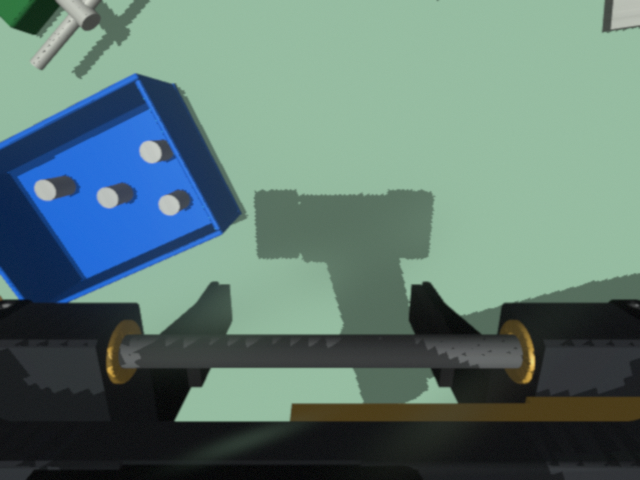

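The target is the small orange-gripped square on the mat: its corner is near top-view (238,242), with the stock running up to (260,205) and the blade to (197,213). The jig plate spans (370–457, 202–290), with its corner near (441,277). Next I'll measure both.

```bash
cat > h.py <<'E'
import numpy as np, cv2
from station import r
def ray(name,uv):
    c=r.calibration(name); K=np.array([[c['fx'],0,c['cx']],[0,c['fy'],c['cy']],[0,0,1]])
    uv=np.atleast_2d(uv).astype(float)
    d=np.c_[(uv[:,0]-c['cx'])/c['fx'],(uv[:,1]-c['cy'])/c['fy'],np.ones(len(uv))]
    if name=='wrist':
        s=r.sense(); T=np.eye(4); T[:3,:3]=s['ee_rot']; T[:3,3]=s['tcp_pos']; M=T@c['tool_from_camera']
        return M[:3,3], d@M[:3,:3].T
    R=cv2.Rodrigues(c['rvec'])[0]
    return -R.T@c['tvec'], d@R
def onz(name,uv,z):
    o,d=ray(name,uv); return o+d*((z-o[2])/d[:,2])[:,None]
def proj(name,P):
    c=r.calibration(name); P=np.atleast_2d(P).astype(float)
    if name=='wrist':
        s=r.sense(); T=np.eye(4); T[:3,:3]=s['ee_rot']; T[:3,3]=s['tcp_pos']; M=np.linalg.inv(T@c['tool_from_camera'])
        q=P@M[:3,:3].T+M[:3,3]
    else: q=P@cv2.Rodrigues(c['rvec'])[0].T+c['tvec']
    return np.c_[c['fx']*q[:,0]/q[:,2]+c['cx'],c['fy']*q[:,1]/q[:,2]+c['cy']]
def save(img,n,box=None,k=1):
    if box: img=img[box[1]:box[3],box[0]:box[2]]
    img=cv2.resize(img,None,fx=k,fy=k,interpolation=cv2.INTER_CUBIC)
    cv2.imwrite('pics/'+n,img[:,:,::-1])
E
python3 - <<'E'
from h import *
im=cv2.imread('pics/top0.png')[:,:,::-1]
save(im,'t_sq.png',(160,160,290,285),6); save(im,'t_jig.png',(360,190,480,300),6)
hsv=cv2.cvtColor(np.ascontiguousarray(im),cv2.COLOR_RGB2HSV)
# plate
m=((hsv[:,:,1]<40)&(hsv[:,:,2]>140)).astype(np.uint8)*255
m[:,:355]=0;m[:,480:]=0;m[:190]=0;m[300:]=0
ys,xs=np.nonzero(m); rc=cv2.minAreaRect(np.c_[xs,ys].astype(np.float32)); print(rc,len(xs))
b=cv2.boxPoints(rc); print(b); P=onz('top',b,0.01); print(P, P.mean(0))
# fence blue
m=((abs(hsv[:,:,0].astype(int)-110)<15)&(hsv[:,:,1]>120)); m[:,:355]=0;m[:,480:]=0
ys,xs=np.nonzero(m);rc=cv2.minAreaRect(np.c_[xs,ys].astype(np.float32)); b=cv2.boxPoints(rc); print('fence',rc); print(onz('top',b,.028))
# mat: saturated orange
m=((hsv[:,:,0]<25)&(hsv[:,:,1]>90)); m[:160]=0;m[285:]=0;m[:,:150]=0;m[:,290:]=0
ys,xs=np.nonzero(m);rc=cv2.minAreaRect(np.c_[xs,ys].astype(np.float32)); b=cv2.boxPoints(rc); P=onz('top',b,.004); print('mat',rc,P,P.mean(0))
E
```

```text
((413.0, 245.0), (86.0, 86.0), 90.0) 5717
[[370. 202.]
 [456. 202.]
 [456. 288.]
 [370. 288.]]
[[ 0.65125234 -0.11830522  0.01      ]
 [ 0.65299265 -0.31770487  0.01      ]
 [ 0.4541856  -0.31244755  0.01      ]
 [ 0.45272519 -0.11722987  0.01      ]] [ 0.55278894 -0.21642188  0.01      ]
fence ((411.56549072265625, 272.50872802734375), (51.8742561340332, 4.956139087677002), 7.594643592834473)
[[ 0.48898797 -0.15029226  0.028     ]
 [ 0.5000341  -0.15186419  0.028     ]
 [ 0.4855282  -0.26702948  0.028     ]
 [ 0.47451    -0.26531973  0.028     ]]
mat ((221.15293884277344, 221.311767578125), (95.0155258178711, 94.69014739990234), 12.52880859375) [[0.51970634 0.3522012  0.004     ]
 [0.73753672 0.31392167 0.004     ]
 [0.6901169  0.09604241 0.004     ]
 [0.47417488 0.13915222 0.004     ]] [0.60538371 0.22532938 0.004     ]
```

View pics/t_sq.png

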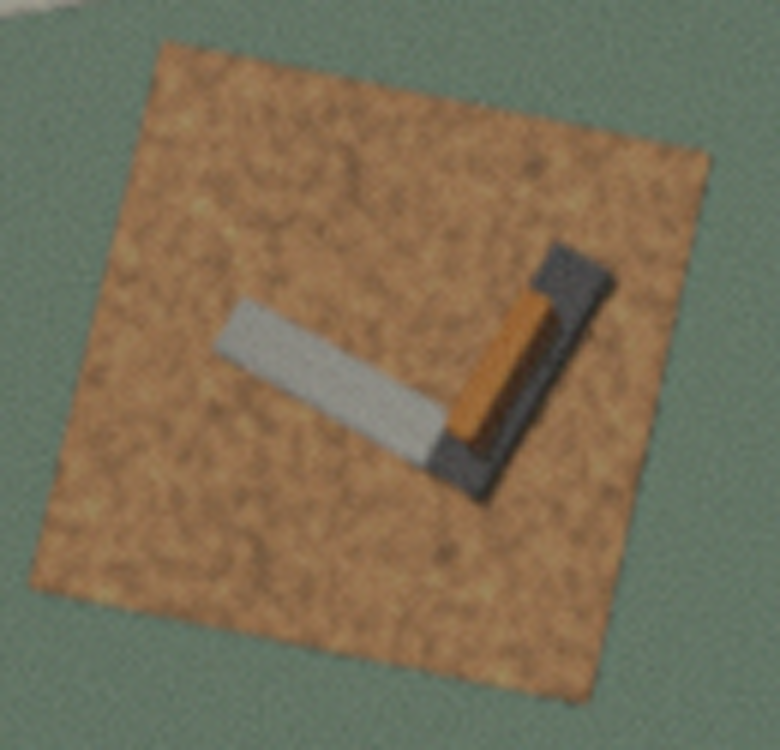

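View pics/t_jig.png

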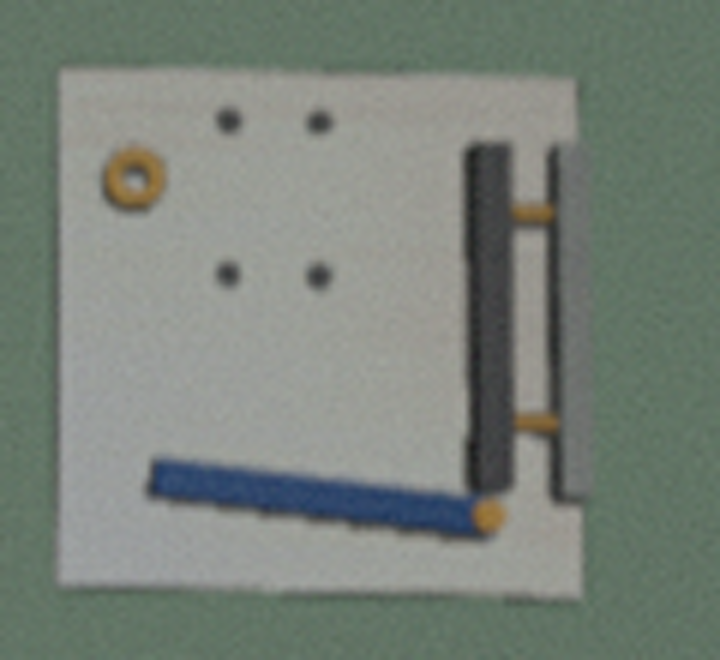

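The mat centre comes out near (0.605, 0.225) and the jig yaw near 0.5°. In the crops, the square's corner is at full-image (240,242). Next I'll work out its pose roughly and plan a move that puts the wrist camera over it.

```bash
cat >> h.py <<'E'
from scipy.spatial.transform import Rotation as Ro
def Rdown(yaz):  # tool down, tool y at azimuth yaz deg
    a=np.radians(yaz); y=np.array([np.cos(a),np.sin(a),0]); x=np.array([0,0,-1.]); return np.c_[x,y,np.cross(x,y)]
def inc(p,yaz,p0=None,R0=None):
    s=r.sense(); R0=s['ee_rot'] if R0 is None else R0; p0=s['tcp_pos'] if p0 is None else p0
    rv=np.degrees(Ro.from_matrix(R0.T@Rdown(yaz)).as_rotvec()); sh=R0.T@(np.array(p)-p0)
    print('turn',rv.round(2),'shift',sh.round(4),'|',np.linalg.norm(rv).round(1),np.linalg.norm(sh).round(3))
E
python3 - <<'E'
from h import *
f=lambda a:np.array(a)/6+[160,160]
t=onz('top',f([[482,488],[608,285],[558,243],[432,455]]),.026); print(t)   # stock top corners approx
print(onz('top',f([[245,300],[215,345]]),.012))
print(onz('top',f([[545,293],[450,432],[475,443]]),.06))
d=t[1]-t[0]; print(np.degrees(np.arctan2(d[1],d[0]))); d=t[2]-t[3]; print(np.degrees(np.arctan2(d[1],d[0])))
inc([.55,.215,.22],239)
E
```

```text
[[0.55485325 0.17662869 0.026     ]
 [0.63290152 0.13093644 0.026     ]
 [0.64896656 0.15025422 0.026     ]
 [0.56723106 0.19575631 0.026     ]]
[[0.62867772 0.27134383 0.012     ]
 [0.61107902 0.28217405 0.012     ]]
[[0.62284243 0.15034946 0.06      ]
 [0.57086863 0.18382122 0.06      ]
 [0.56687996 0.17458511 0.06      ]]
-30.346227988332945
-29.10465096596985
turn [ 7.17 -0.01 -0.09] shift [ 0.0101  0.2057 -0.4163] | 7.2 0.464
```

Run:
```python
from h import *
inc([.64,.175,.22],240)
```

```text
turn [ 6.17 -0.01 -0.09] shift [ 0.0101  0.2059 -0.5148] | 6.2 0.555
```

Emit:
move_arm:
  increments: [1,0,0,0.002,0.03,-0.075,0.087,3,0,0,0.004,0.07,-0.175,0.087,5,0,0,0.006,0.11,-0.275,0.087,6.2,0,0,0.01,0.15,-0.375,0.087,6.2,0,0,0.01,0.19,-0.46,0.087,6.2,0,0,0.01,0.206,-0.515,0.087,6.2,0,0,0.01,0.206,-0.515,0.087,6.2,0,0,0.01,0.206,-0.515,0.087,6.2,0,0,0.01,0.206,-0.515,0.087,6.2,0,0,0.01,0.206,-0.515,0.087,6.2,0,0,0.01,0.206,-0.515,0.087,6.2,0,0,0.01,0.206,-0.515,0.087]

```text
time_s: 1.15
tcp_pos: [0.6029, 0.2126, 0.2211]
ee_rot: [[-0.0, -0.5, -0.866], [-0.0, -0.866, 0.5], [-1.0, 0.0, 0.0]]
wrist_force: [0.5, 0.2, 0.2]
gripper_width: 0.996
```

Emit:
move_arm:
  increments: [0,0,0,0,0,0,0.087,0,0,0,0,0,0,0.087,0,0,0,0,0,0,0.087]

```text
time_s: 1.4
tcp_pos: [0.6018, 0.214, 0.2208]
ee_rot: [[-0.001, -0.501, -0.865], [-0.0, -0.865, 0.501], [-1.0, 0.001, 0.001]]
wrist_force: [-0.3, -0.1, 0.4]
gripper_width: 0.998
```

Run:
```python
from h import *
s=r.sense(); print(s['time_s'],s['tcp_pos'],s['ee_rot'].round(4),s['joints'],s['wrist_force'])
save(r.capture('wrist'),'w1.png')
```

```text
1.4 [0.60176505 0.21401151 0.22077089] [[-1.100e-03 -5.011e-01 -8.654e-01]
 [-3.000e-04 -8.654e-01  5.011e-01]
 [-1.000e+00  8.000e-04  8.000e-04]] [ 3.40564003e+01  2.37790612e+01  1.74355836e+00 -2.31866534e-02
 -6.80288238e+01  2.58773659e+01] [-0.30609344 -0.08889668  0.3553342 ]
```

View pics/w1.png

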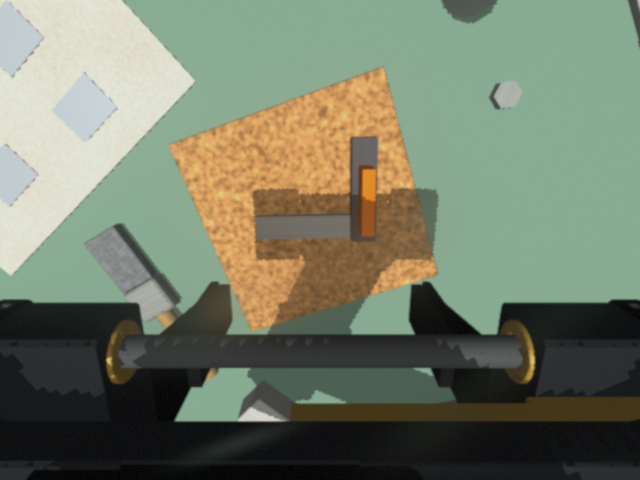

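The wrist view shows the whole square. The stock is upright at columns ~351–378, rows 137–241, with the blade leftward to column 256 and the grip top around (368,203). The tool yaw is nearly aligned already. I'll zoom in to measure.

Run:
```python
from h import *
im=cv2.imread('pics/w1.png')[:,:,::-1]
save(im,'w1z.png',(245,125,395,250),5)
hsv=cv2.cvtColor(np.ascontiguousarray(im),cv2.COLOR_RGB2HSV)
m=((hsv[:,:,0]<16)&(hsv[:,:,1]>200)).astype(np.uint8); m[:,:345]=0;m[:,385:]=0;m[:160]=0;m[245:]=0
n,l,st,c=cv2.connectedComponentsWithStats(m); print(st,c)
```

```text
[[     0      0    640    480 306889]
 [   360    168     15     54    310]
 [   369    219      1      1      1]] [[319.45246001 239.5403224 ]
 [366.40322581 199.6483871 ]
 [369.         219.        ]]
```

View pics/w1z.png

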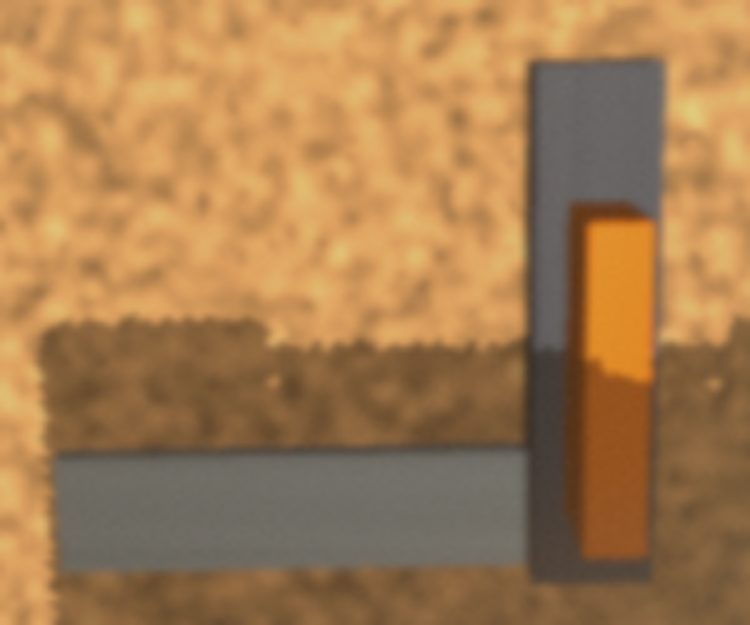

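Run:
```python
from h import *
f=lambda a:np.array(a)/5+[245,125]
az=lambda d:np.degrees(np.arctan2(d[1],d[0]))
t=onz('wrist',f([[663,61],[652,580],[533,62],[530,580]]),.026); print(t,az(t[0]-t[1]),az(t[2]-t[3]))
g=onz('wrist',f([[586,219],[655,219],[650,560],[581,560]]),.060); print(g,g.mean(0),az(g[1]-g[2]),az(g[0]-g[3]))
b=onz('wrist',f([[55,458],[525,452],[58,570],[525,567]]),.012);print(b,az(b[0]-b[1])-90,az(b[2]-b[3])-90)
c=g.mean(0)
inc([c[0],c[1],.16],240)
```

```text
[[0.63828791 0.13297677 0.026     ]
 [0.55090801 0.18051039 0.026     ]
 [0.65000418 0.15366627 0.026     ]
 [0.56302977 0.20154408 0.026     ]] -28.545663895702326 -28.83197160665985
[[0.62524305 0.16008753 0.06      ]
 [0.61941223 0.14996758 0.06      ]
 [0.56629064 0.17846286 0.06      ]
 [0.57245771 0.18916411 0.06      ]] [0.59585091 0.16942052 0.06      ] -28.20982989797953 -28.84798623818814
[[0.62948882 0.27371707 0.012     ]
 [0.58300601 0.19055528 0.012     ]
 [0.60921781 0.28609766 0.012     ]
 [0.56161508 0.20219939 0.012     ]] -29.202759331018946 -29.5699848034729
turn [ 0.    0.03 -0.03] shift [ 0.0611  0.042  -0.0178] | 0.0 0.076
```

Run:
```python
from h import *
inc([.596,.1694,.12],241.2)
inc([.596,.1694,.040],241.2)
```

```text
turn [-1.2   0.03 -0.03] shift [ 0.1011  0.0419 -0.018 ] | 1.2 0.111
turn [-1.2   0.03 -0.03] shift [ 0.1811  0.0418 -0.018 ] | 1.2 0.187
```

Emit:
move_arm:
  increments: [-0.5,0,0,0.02,0.015,-0.006,0.087,-1.2,0,0,0.05,0.03,-0.013,0.087,-1.2,0,0,0.08,0.042,-0.018,0.087,-1.2,0,0,0.11,0.042,-0.018,0.087,-1.2,0,0,0.13,0.042,-0.018,0.087,-1.2,0,0,0.15,0.042,-0.018,0.087,-1.2,0,0,0.15,0.042,-0.018,0.087,-1.2,0,0,0.15,0.042,-0.018,0.087]

```text
time_s: 2.12
tcp_pos: [0.5956, 0.1699, 0.071]
ee_rot: [[-0.002, -0.48, -0.877], [-0.001, -0.877, 0.48], [-1.0, 0.002, 0.001]]
wrist_force: [0.2, -0.7, 1.4]
gripper_width: 1.001
```

Run:
```python
from h import *
s=r.sense(); print(s['time_s'],s['tcp_pos'])
inc([.596,.1694,.040],241.2)
save(r.capture('wrist'),'w2.png')
```

```text
2.1167 [0.59560122 0.16994299 0.07102926]
turn [ 0.11  0.05 -0.1 ] shift [ 0.031   0.0002 -0.0006] | 0.2 0.031
```

View pics/w2.png

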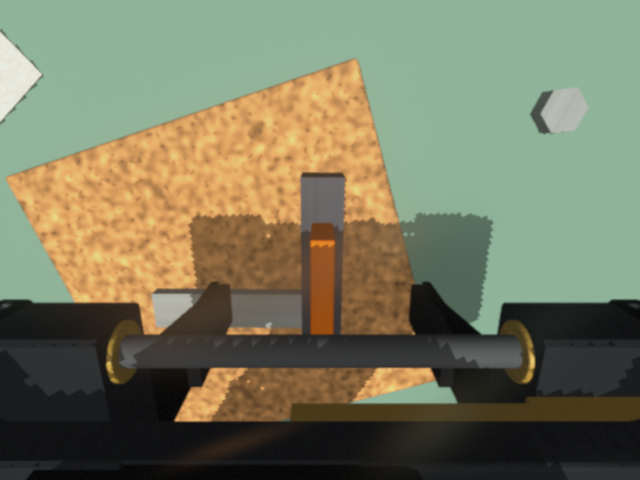

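The grip is centred between the fingers, at column 322 against 320. I'll descend and close.

Emit:
move_arm:
  increments: [0,0,0,0.015,0,0,0.087,0,0,0,0.031,0,0,0.087,0,0,0,0.031,0,0,0.087,0,0,0,0.031,0,0,0.04,0,0,0,0.031,0,0,0.02,0,0,0,0.031,0,0,0.012,0,0,0,0.031,0,0,0.008,0,0,0,0.031,0,0,0.004,0,0,0,0.031,0,0,0.004,0,0,0,0.031,0,0,0.004,0,0,0,0.031,0,0,0.004,0,0,0,0.031,0,0,0.004]

```text
time_s: 3.17
tcp_pos: [0.5965, 0.1689, 0.0404]
ee_rot: [[-0.0, -0.482, -0.876], [-0.0, -0.876, 0.482], [-1.0, 0.0, 0.0]]
wrist_force: [0.4, 0.8, 0.2]
gripper_width: 0.404
```

Emit:
move_arm:
  increments: [0,0,0,0,0,0,0.0,0,0,0,0,0,0,0.0,0,0,0,0,0,0,0.0,0,0,0,0,0,0,0.0]

```text
time_s: 3.5
tcp_pos: [0.5965, 0.1689, 0.0404]
ee_rot: [[-0.0, -0.482, -0.876], [-0.0, -0.876, 0.482], [-1.0, 0.0, 0.0]]
wrist_force: [0.0, -0.6, 0.4]
gripper_width: 0.137
```

Run:
```python
from h import *
s=r.sense(); print(s)
save(r.capture('wrist'),'w3.png')
inc([.596,.1694,.140],241.2)
```

```text
{'time_s': 3.5, 'joints': array([ 3.07483513e+01,  3.22953190e+01, -1.29020976e+01,  3.15297337e-03,
       -4.48108137e+01,  3.04240417e+01]), 'joint_velocities': array([ 0.00639604, -0.09066556, -0.02816709,  0.10764431, -0.07959895,
        0.04882106]), 'effort': array([ 1.12103715e-01, -4.31421196e+01,  1.43686160e+01,  3.17601755e+00,
        9.17186122e-02,  2.22911367e-03]), 'tcp_pos': array([0.5965069 , 0.1689085 , 0.04037373]), 'ee_rot': array([[-1.03623571e-04, -4.82141640e-01, -8.76093276e-01],
       [-1.06772658e-04, -8.76093271e-01,  4.82141649e-01],
       [-9.99999989e-01,  1.43504048e-04,  3.93043690e-05]]), 'wrist_force': array([ 0.03065604, -0.5689988 ,  0.37526019]), 'moment': array([-0.067331  ,  0.03816185, -0.02332351]), 'gripper_width': 0.13695347288230805}
turn [-0.03  0.01 -0.01] shift [-0.0997 -0.0002  0.0007] | 0.0 0.1
```

View pics/w3.png

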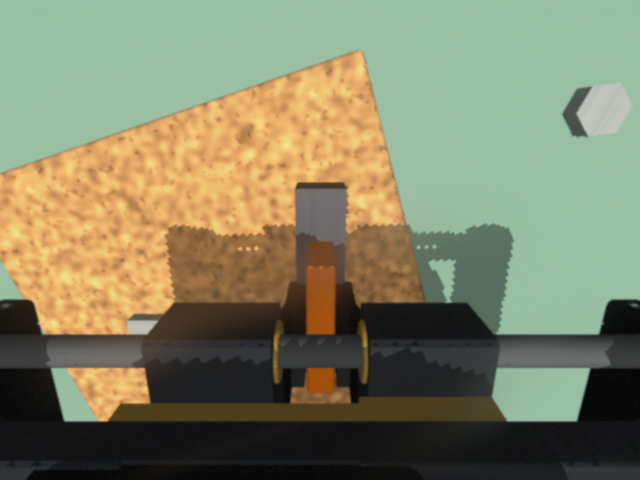

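The jaws stopped at 11.9 mm, so the rib is held. I'll lift and go to a viewpoint beside the jig, where the held blade stays clear of the view.

Run:
```python
from h import *
inc([.45,-.09,.2],270)
```

```text
turn [-2.883e+01  1.000e-02 -1.000e-02] shift [-0.1596  0.2975  0.0035] | 28.8 0.338
```

Emit:
move_arm:
  increments: [0,0,0,-0.005,0,0,0,0,0,0,-0.015,0,0,0,0,0,0,-0.03,0,0,0,0,0,0,-0.05,0,0,0,0,0,0,-0.075,0,0,0,0,0,0,-0.1,0,0,0,0,0,0,-0.12,0,0,0,0,0,0,-0.12,0,0,0]

```text
time_s: 4.22
tcp_pos: [0.5993, 0.17, 0.1665]
ee_rot: [[0.01, -0.481, -0.877], [0.004, -0.877, 0.481], [-1.0, -0.008, -0.007]]
wrist_force: [0.5, 0.7, -1.0]
gripper_width: 0.136
```

Run:
```python
from h import *
s=r.sense(); print(s['time_s'],s['tcp_pos'],s['wrist_force'],s['moment'],s['gripper_width'])
save(r.capture('wrist'),'w4.png')
inc([.45,-.09,.2],270)
```

```text
4.2167 [0.59925363 0.17002949 0.16653122] [ 0.48307191  0.71382889 -0.98669631] [ 0.05154846 -0.1181676  -0.01166762] 0.13610593920436698
turn [-28.81  -0.27   0.26] shift [-0.038   0.2985  0.0042] | 28.8 0.301
```

View pics/w4.png

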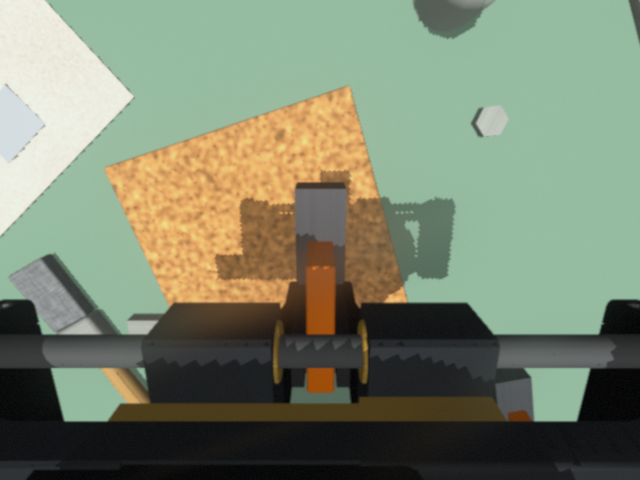

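The square is held and lifted, and its place in the image is unchanged. Next stop is the jig viewpoint.

Emit:
move_arm:
  increments: [-2,0,0,-0.004,0.02,0,0,-6,0,0,-0.008,0.05,0.001,0,-11,0,0,-0.012,0.085,0.001,0,-17,0,0,-0.016,0.125,0.002,0,-23,0,0,-0.02,0.165,0.002,0,-27,0,0,-0.028,0.205,0.003,0,-29,0,0,-0.034,0.245,0.004,0,-29,0,0,-0.038,0.275,0.004,0,-29,0,0,-0.038,0.292,0.004,0,-29,0,0,-0.038,0.298,0.004,0,-29,0,0,-0.038,0.298,0.004,0,-29,0,0,-0.038,0.298,0.004,0]

```text
time_s: 5.27
tcp_pos: [0.4492, -0.09, 0.1977]
ee_rot: [[-0.001, 0.003, -1.0], [0.0, -1.0, -0.003], [-1.0, -0.0, 0.001]]
wrist_force: [0.6, 0.4, -2.5]
gripper_width: 0.139
```

Emit:
move_arm:
  increments: [0,0,0,0,0,0,0,0,0,0,0,0,0,0,0,0,0,0,0,0,0]

```text
time_s: 5.52
tcp_pos: [0.4498, -0.0894, 0.1981]
ee_rot: [[-0.001, 0.004, -1.0], [0.0, -1.0, -0.004], [-1.0, -0.0, 0.001]]
wrist_force: [-0.4, 0.2, -3.0]
gripper_width: 0.137
```

Run:
```python
from h import *
s=r.sense(); print(s['time_s'],s['tcp_pos'],s['ee_rot'].round(4),s['wrist_force'],s['moment'],s['gripper_width'],s['joints'])
save(r.capture('wrist'),'w5.png')
```

```text
5.5167 [ 0.4497769  -0.08940391  0.19805924] [[-6.0e-04  4.4e-03 -1.0e+00]
 [ 0.0e+00 -1.0e+00 -4.4e-03]
 [-1.0e+00 -0.0e+00  6.0e-04]] [-0.44793929  0.21403078 -3.03549392] [-0.07454518 -0.05674164  0.00392007] 0.13656503541309753 [ 9.14755153e+00  7.40266330e+00 -2.47151672e+01 -6.50284570e-03
 -5.79159108e+01  8.11106211e+01]
```

View pics/w5.png

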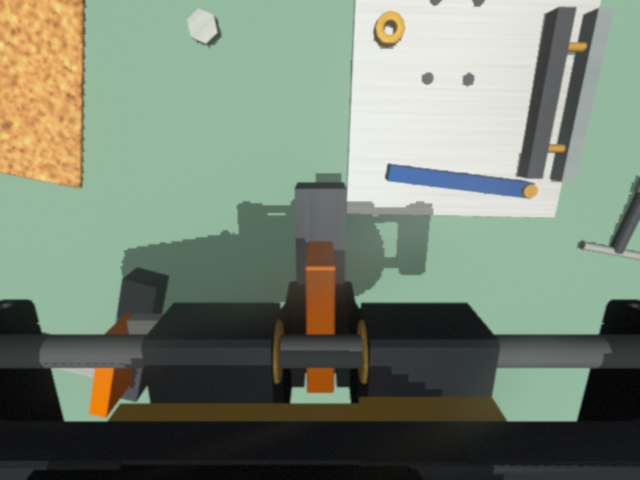

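The view shows the plate's lower edge from (347,210) to (555,217), the pivot at (530,190), the facing at columns 520–575, and the fence from (388,172) to (530,190). I'll zoom in on the details.

Run:
```python
from h import *
im=cv2.imread('pics/w5.png')[:,:,::-1]
save(im,'w5a.png',(500,140,600,220),8); save(im,'w5b.png',(340,140,440,220),8);save(im,'w5c.png',(520,0,620,80),8)
```

```text
(no output)
```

View pics/w5a.png

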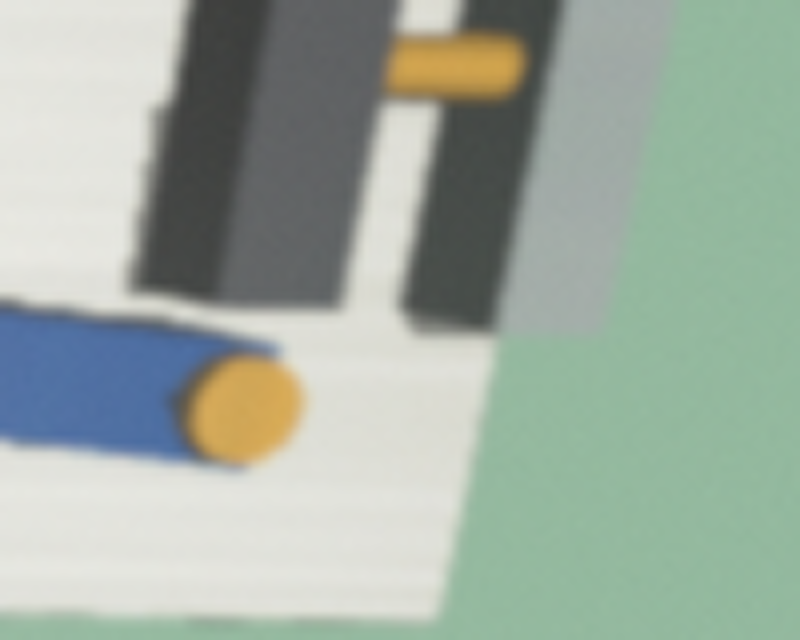

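View pics/w5b.png

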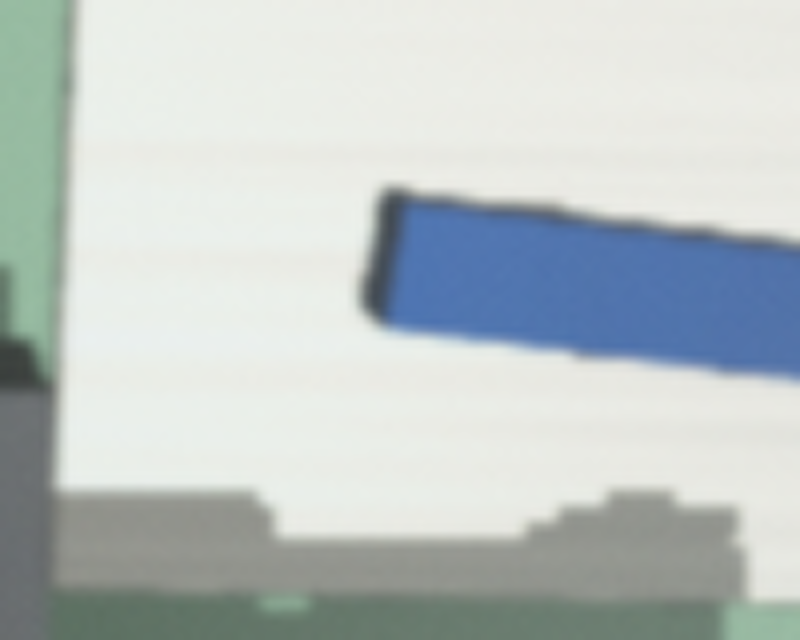

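View pics/w5c.png

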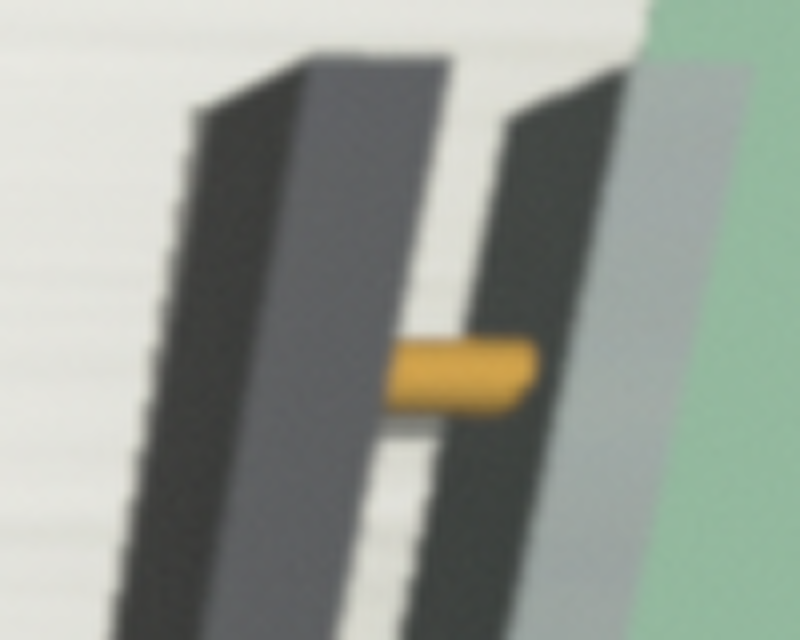

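```bash
cat > m5.py <<'E'
from h import *
A=lambda p:np.array(p)/8+[500,140]; B=lambda p:np.array(p)/8+[340,140]; C=lambda p:np.array(p)/8+[520,0]
az=lambda d:np.degrees(np.arctan2(d[1],d[0]))
W=lambda p,z:onz('wrist',p,z)[0]
fi=[W(A([218,302]),.028),W(C([312,55]),.028)]; fo=[W(A([345,305]),.028),W(C([450,55]),.028)]
print('facing in',fi,az(fi[1]-fi[0]),np.linalg.norm(fi[1]-fi[0]));print('out',fo,az(fo[1]-fo[0]))
fb=[W(A([135,290]),.010),W(C([197,108]),.010)];print('facing base in',fb,az(fb[1]-fb[0]))
pl=[W(B([58,440]),.01),W(B([72,0]),.01)]; print('plate left',pl,az(pl[1]-pl[0]))
pb=[W(A([440,622]),.01),W(A([0,613]),.01),W(B([400,597]),.01)]; print('plate bot',pb,az(pb[2]-pb[0])-90)
pr=[W(A([440,622]),.01),W(A([492,340]),.01)]; print('plate right',pr)
ff=[W(B([402,203]),.028),W(B([800,248]),.028),W(A([275,350]),.028)]; print('fence',ff,az(ff[0]-ff[2])-90)
fbk=[W(B([385,325]),.028)];print('fence back far',fbk)
print('pin',W(A([247,408]),.029))
E
python3 m5.py
```

```text
facing in [array([ 0.48995935, -0.27083719,  0.028     ]), array([ 0.620949  , -0.27272277,  0.028     ])] -0.8247090469571959 0.13100322086108906
out [array([ 0.48970495, -0.28481463,  0.028     ]), array([ 0.62101782, -0.28602071,  0.028     ])] -0.5262311856114742
facing base in [array([ 0.48895397, -0.27111112,  0.01      ]), array([ 0.62110044, -0.27211419,  0.01      ])] -0.43490093905503613
plate left [array([ 0.47066889, -0.11480825,  0.01      ]), array([ 0.52047781, -0.11502852,  0.01      ])] -0.25337812805042187
plate bot [array([ 0.44977326, -0.31402643,  0.01      ]), array([ 0.45060303, -0.26127755,  0.01      ]), array([ 0.45201381, -0.1560873 ,  0.01      ])] -0.8127529344709075
plate right [array([ 0.44977326, -0.31402643,  0.01      ]), array([ 0.48340843, -0.31350891,  0.01      ])]
fence [array([ 0.5000134 , -0.15007303,  0.028     ]), array([ 0.49541128, -0.1937513 ,  0.028     ]), array([ 0.48474124, -0.27801999,  0.028     ])] -6.8068028032628405
fence back far [array([ 0.4868149 , -0.14902183,  0.028     ])]
pin [ 0.47847806 -0.27548539  0.029     ]
```

The jig yaw comes out at about −0.5°. The corner is near (0.4855, −0.279) and the facing plane at y ≈ −0.271, so d ≈ 8.5 mm. The fence leans about 0.11 rad. The seated TCP should be near (0.531, −0.2595). I'll go to a stand-off above the open side of the corner and then descend.

Run:
```python
from h import *
inc([.556,-.246,.12],269.5)
inc([.556,-.246,.049],269.5)
print(onz('wrist',[[390,28]],.026))
```

```text
turn [ 0.74  0.03 -0.  ] shift [ 0.0781  0.1569 -0.1057] | 0.7 0.205
turn [ 0.74  0.03 -0.  ] shift [ 0.1491  0.1569 -0.1057] | 0.7 0.241
[[ 0.60628006 -0.14366566  0.026     ]]
```

Emit:
move_arm:
  increments: [0.2,0,0,0.005,0.015,-0.01,0,0.5,0,0,0.01,0.04,-0.025,0,0.7,0,0,0.02,0.07,-0.045,0,0.7,0,0,0.03,0.1,-0.068,0,0.7,0,0,0.045,0.13,-0.088,0,0.7,0,0,0.06,0.15,-0.1,0,0.7,0,0,0.075,0.157,-0.106,0,0.7,0,0,0.085,0.157,-0.106,0,0.7,0,0,0.1,0.157,-0.106,0,0.7,0,0,0.11,0.157,-0.106,0,0.7,0,0,0.11,0.157,-0.106,0,0.7,0,0,0.11,0.157,-0.106,0]

```text
time_s: 6.57
tcp_pos: [0.5556, -0.2462, 0.0882]
ee_rot: [[-0.001, -0.008, -1.0], [-0.0, -1.0, 0.008], [-1.0, 0.0, 0.001]]
wrist_force: [0.1, -0.4, -1.7]
gripper_width: 0.139
```

Emit:
move_arm:
  increments: [0,0,0,0,0,0,0,0,0,0,0,0,0,0,0,0,0,0,0,0,0]

```text
time_s: 6.82
tcp_pos: [0.5565, -0.2468, 0.0896]
ee_rot: [[0.002, -0.009, -1.0], [-0.0, -1.0, 0.009], [-1.0, 0.0, -0.002]]
wrist_force: [1.1, -0.2, -2.4]
gripper_width: 0.138
```

Run:
```python
from h import *
s=r.sense(); print(s['time_s'],s['tcp_pos'],s['ee_rot'].round(4),s['wrist_force'],s['moment'],s['gripper_width'])
inc([.556,-.246,.049],269.5)
save(r.capture('wrist'),'w6.png')
```

```text
6.8167 [ 0.55645325 -0.24675368  0.08961825] [[ 2.2e-03 -8.7e-03 -1.0e+00]
 [-5.0e-04 -1.0e+00  8.7e-03]
 [-1.0e+00  4.0e-04 -2.2e-03]] [ 1.05770785 -0.21233266 -2.42292442] [-0.02734996 -0.014069   -0.01177121] 0.13844666625731253
turn [ 0.   -0.12 -0.03] shift [ 0.0406 -0.0008  0.0005] | 0.1 0.041
```

View pics/w6.png

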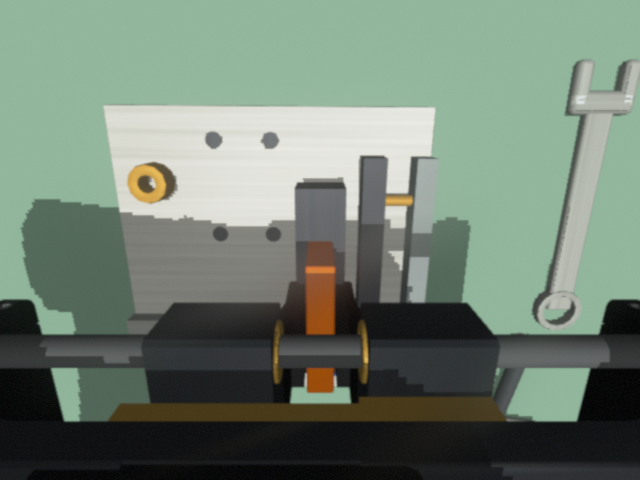

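The stock and facing look parallel with a gap between them. I'll descend to just above the plate.

Emit:
move_arm:
  increments: [0,0,0,0.01,0,0,0,0,0,0,0.022,0,0,0,0,0,0,0.032,0,0,0,0,0,0,0.038,0,0,0,0,0,0,0.04,0,0,0,0,0,0,0.04,0,0,0,0,0,0,0.04,0,0,0,0,0,0,0.04,0,0,0]

```text
time_s: 7.53
tcp_pos: [0.5563, -0.247, 0.0489]
ee_rot: [[0.001, -0.009, -1.0], [-0.0, -1.0, 0.009], [-1.0, 0.0, -0.001]]
wrist_force: [0.2, 0.8, -3.1]
gripper_width: 0.134
```

Run:
```python
from h import *
s=r.sense(); print(s['time_s'],s['tcp_pos'],s['ee_rot'].round(4),s['wrist_force'],s['moment'],s['gripper_width'])
im=r.capture('wrist');save(im,'w7.png');save(im,'w7z.png',(280,140,440,300),4)
im=r.capture('scene');save(im,'s7z.png',(180,250,360,400),4)
```

```text
7.5333 [ 0.55634255 -0.24701007  0.04894573] [[ 1.2e-03 -9.0e-03 -1.0e+00]
 [-4.0e-04 -1.0e+00  9.0e-03]
 [-1.0e+00  3.0e-04 -1.2e-03]] [ 0.16605131  0.76330137 -3.07224653] [-0.06726852 -0.0270688   0.00298194] 0.13375534557497248
```

View pics/w7z.png

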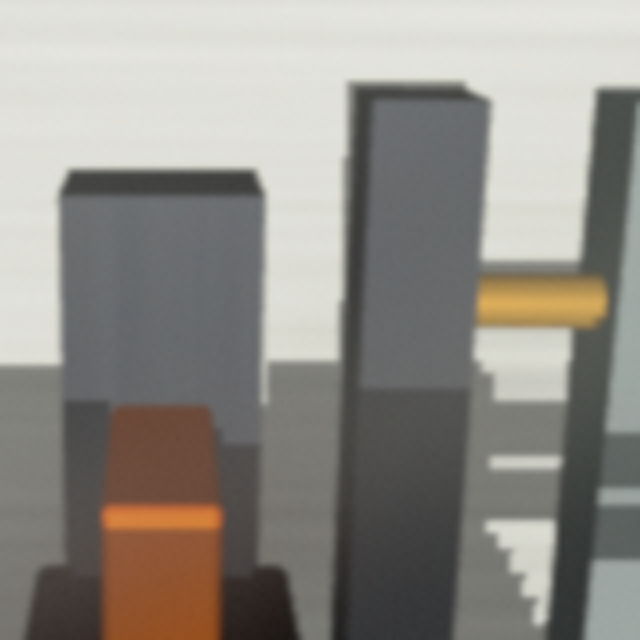

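View pics/s7z.png

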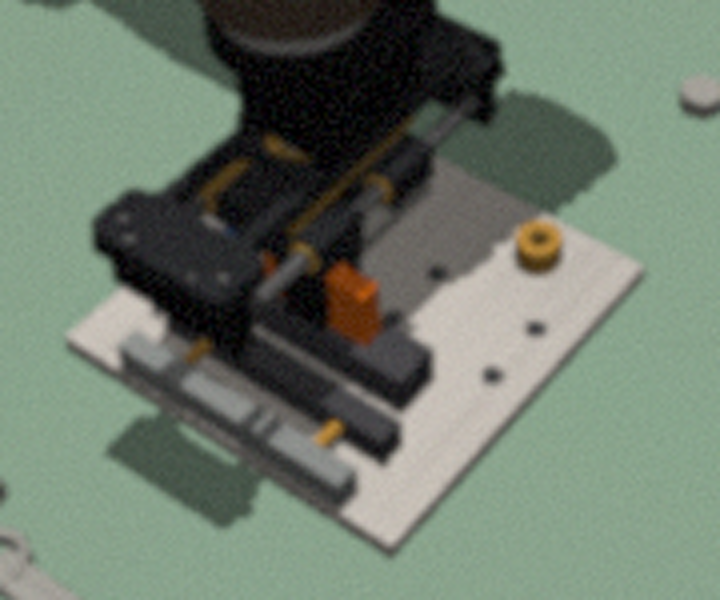

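In the close-up, the stock's outer top edge runs from (265,195) to (258,575) and the facing's inner top edge from (373,98) to (352,640). Next I'll compare their yaw and gap.

Run:
```python
from h import *
f=lambda a:np.array(a)/4+[280,140]
az=lambda d:np.degrees(np.arctan2(d[1],d[0]))
for z,p in ((.0345,[[264,195],[258,575]]),(.0345,[[61,195],[67,575]]),(.028,[[374,100],[353,640]])):
    t=onz('wrist',f(p),z); print(t,az(t[0]-t[1]))
```

```text
[[ 0.61107348 -0.25924511  0.0345    ]
 [ 0.56360592 -0.25909854  0.0345    ]] -0.176921389729716
[[ 0.61126484 -0.2358948   0.0345    ]
 [ 0.56380226 -0.23530896  0.0345    ]] -0.7071750713584044
[[ 0.6210903  -0.27245116  0.028     ]
 [ 0.55136268 -0.27211751  0.028     ]] -0.2741660131126792
```

They're parallel within about 0.3° with a 13 mm gap. I'll close most of the gap to the rail and move toward the fence.

Emit:
move_arm:
  increments: [0,0,0,0,0.003,0.002,0,0,0,0,0,0.006,0.004,0,0,0,0,0,0.009,0.006,0,0,0,0,0,0.0105,0.008,0,0,0,0,0,0.0105,0.008,0,0,0,0,0,0.0105,0.008,0,0,0,0,0,0.0105,0.008,0]

```text
time_s: 8.22
tcp_pos: [0.5477, -0.2574, 0.0485]
ee_rot: [[0.0, -0.009, -1.0], [-0.0, -1.0, 0.009], [-1.0, 0.0, -0.0]]
wrist_force: [-0.1, -1.0, -1.5]
gripper_width: 0.133
```

Emit:
move_arm:
  increments: [0,0,0,0,0,0.002,0,0,0,0,0,0,0.004,0,0,0,0,0,0,0.006,0,0,0,0,0,0,0.008,0,0,0,0,0,0,0.01,0,0,0,0,0,0,0.01,0,0,0,0,0,0,0.01,0]

```text
time_s: 8.8
tcp_pos: [0.5377, -0.2571, 0.0485]
ee_rot: [[0.0, -0.009, -1.0], [0.0, -1.0, 0.009], [-1.0, -0.0, -0.0]]
wrist_force: [0.8, 0.7, -2.9]
gripper_width: 0.134
```

Run:
```python
from h import *
s=r.sense(); print(s['time_s'],s['tcp_pos'],s['ee_rot'].round(4),s['wrist_force'],s['moment'],s['gripper_width'])
im=r.capture('wrist');save(im,'w8z.png',(280,140,440,300),4)
```

```text
8.8 [ 0.53770812 -0.25711244  0.04853757] [[ 2.0e-04 -9.1e-03 -1.0e+00]
 [ 0.0e+00 -1.0e+00  9.1e-03]
 [-1.0e+00 -0.0e+00 -2.0e-04]] [ 0.75793082  0.70172    -2.88960513] [ 0.12490141 -0.43328405 -0.13352949] 0.13391517972354217
```

View pics/w8z.png

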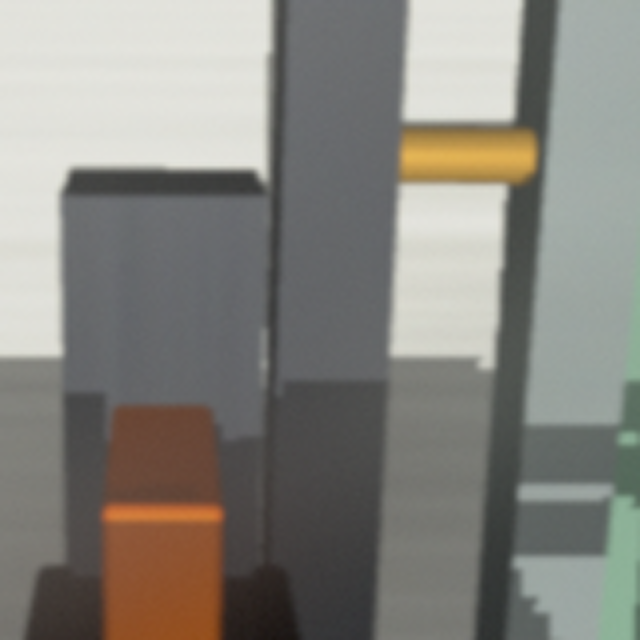

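The moment has risen, so the blade is now pushing the fence. The rail gap is a parallel sliver. I'll approach the rail gently.

Emit:
move_arm:
  increments: [0,0,0,0,0.0005,0.001,0,0,0,0,0,0.001,0.002,0,0,0,0,0,0.0015,0.003,0,0,0,0,0,0.002,0.004,0,0,0,0,0,0.002,0.004,0]

```text
time_s: 9.27
tcp_pos: [0.5338, -0.2591, 0.0484]
ee_rot: [[0.001, -0.009, -1.0], [0.0, -1.0, 0.009], [-1.0, -0.0, -0.001]]
wrist_force: [1.9, 1.2, -2.6]
gripper_width: 0.134
```

Run:
```python
from h import *
s=r.sense(); print(s['time_s'],s['tcp_pos'],s['ee_rot'].round(4),s['wrist_force'],s['moment'])
```

```text
9.2667 [ 0.53384587 -0.2590557   0.04840857] [[ 7.0e-04 -9.3e-03 -1.0e+00]
 [ 2.0e-04 -1.0e+00  9.3e-03]
 [-1.0e+00 -2.0e-04 -7.0e-04]] [ 1.94025477  1.17556713 -2.59049012] [ 0.54225131 -0.75279789 -0.15889712]
```

Emit:
move_arm:
  increments: [0,0,0,0,0.0003,0,0,0,0,0,0,0.0006,0,0,0,0,0,0,0.0006,0,0,0,0,0,0,0.0006,0,0]

```text
time_s: 9.6
tcp_pos: [0.5338, -0.2591, 0.0484]
ee_rot: [[0.0, -0.009, -1.0], [0.001, -1.0, 0.009], [-1.0, -0.001, -0.0]]
wrist_force: [1.4, 4.6, -1.2]
gripper_width: 0.134
```

Run:
```python
from h import *
s=r.sense(); print(s['time_s'],s['tcp_pos'],s['ee_rot'].round(4),s['wrist_force'],s['moment'])
```

```text
9.6 [ 0.5338359  -0.25909911  0.04842059] [[ 1.0e-04 -9.1e-03 -1.0e+00]
 [ 7.0e-04 -1.0e+00  9.1e-03]
 [-1.0e+00 -7.0e-04 -1.0e-04]] [ 1.37090709  4.61933983 -1.24842406] [ 1.35344353 -0.70018032 -0.25582297]
```

Rail contact: Fy ≈ 4.6 N. I'll advance toward the fence in small steps.

Emit:
move_arm:
  increments: [0,0,0,0,0,0.0005,0,0,0,0,0,0,0.001,0,0,0,0,0,0,0.0015,0,0,0,0,0,0,0.0015,0,0,0,0,0,0,0.0015,0]

```text
time_s: 10.02
tcp_pos: [0.5332, -0.2591, 0.0485]
ee_rot: [[0.002, -0.009, -1.0], [0.0, -1.0, 0.009], [-1.0, -0.0, -0.002]]
wrist_force: [4.6, 4.7, -2.9]
gripper_width: 0.137
```

Run:
```python
from h import *
s=r.sense(); print(s['time_s'],s['tcp_pos'],s['ee_rot'].round(4),s['wrist_force'],s['moment'])
im=r.capture('top');save(im,'t9z.png',(360,190,480,300),6)
```

```text
10.0167 [ 0.53317562 -0.25910279  0.04849096] [[ 2.e-03 -9.e-03 -1.e+00]
 [ 4.e-04 -1.e+00  9.e-03]
 [-1.e+00 -5.e-04 -2.e-03]] [ 4.56593962  4.66819996 -2.90705994] [ 1.33858717 -1.14218326 -0.20660838]
```

View pics/t9z.png

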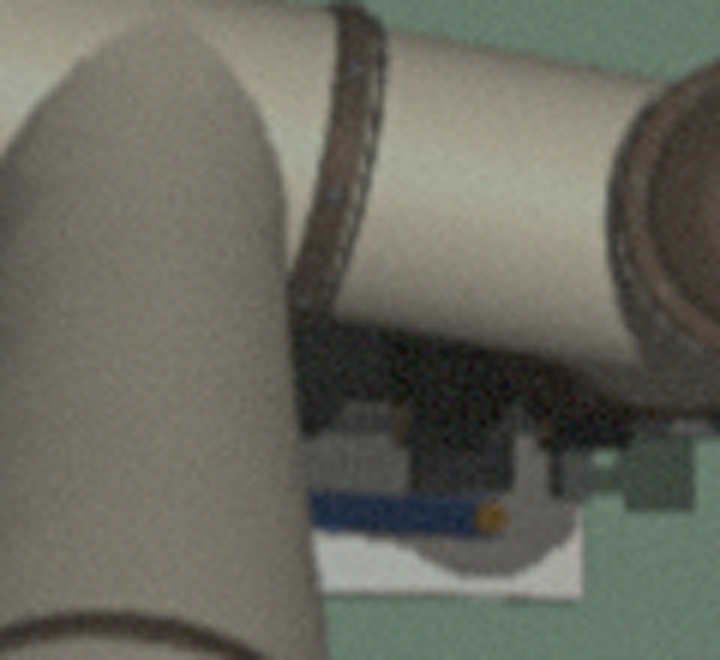

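Emit:
move_arm:
  increments: [0,0,0,0,0,0.0003,0,0,0,0,0,0,0.0006,0,0,0,0,0,0,0.0009,0,0,0,0,0,0,0.0009,0]

```text
time_s: 10.4
tcp_pos: [0.5322, -0.2591, 0.0485]
ee_rot: [[0.002, -0.009, -1.0], [0.0, -1.0, 0.009], [-1.0, -0.0, -0.002]]
wrist_force: [3.4, 3.4, -3.0]
gripper_width: 0.132
```

Run:
```python
from h import *
s=r.sense(); print(s['time_s'],s['tcp_pos'],s['ee_rot'].round(4),s['wrist_force'],s['moment'])
c=r.capture('top');save(c,'t10z.png',(400,250,460,300),12)
s=r.sense(); print(s['time_s'],s['tcp_pos'],s['ee_rot'].round(4),s['wrist_force'],s['moment'])
```

```text
10.4 [ 0.53224601 -0.25908358  0.04852259] [[ 1.9e-03 -9.0e-03 -1.0e+00]
 [ 4.0e-04 -1.0e+00  9.0e-03]
 [-1.0e+00 -5.0e-04 -1.9e-03]] [ 3.39668046  3.39574275 -2.99091308] [ 1.3759728  -1.14090327 -0.22225282]
10.45 [ 0.5322299  -0.25907955  0.04849425] [[ 1.9e-03 -9.0e-03 -1.0e+00]
 [ 5.0e-04 -1.0e+00  9.0e-03]
 [-1.0e+00 -5.0e-04 -1.9e-03]] [ 3.21826779  4.46406401 -3.0612405 ] [ 1.38576475 -1.1139002  -0.219059  ]
```

View pics/t10z.png

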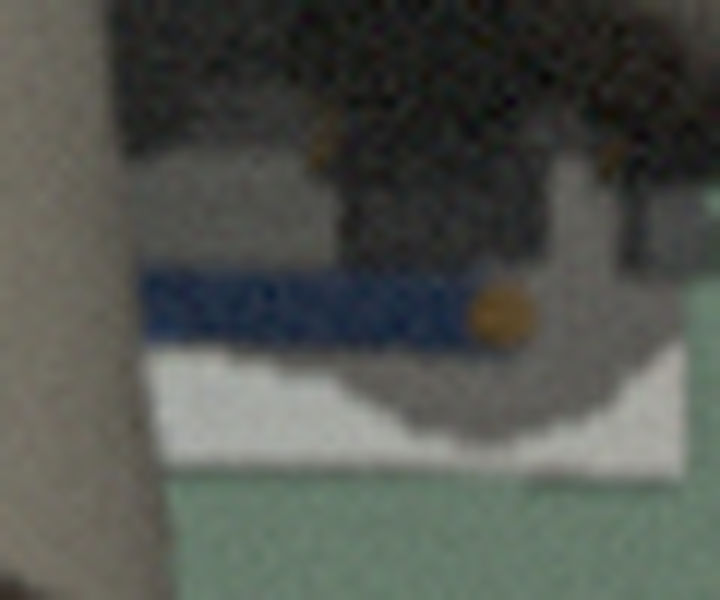

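The tool moved the full 0.9 mm with the force unchanged, so it's still sliding and not seated yet.

Emit:
move_arm:
  increments: [0,0,0,0,0,0.0003,0,0,0,0,0,0,0.0006,0,0,0,0,0,0,0.0009,0,0,0,0,0,0,0.0009,0]

```text
time_s: 10.78
tcp_pos: [0.5313, -0.2591, 0.0485]
ee_rot: [[0.002, -0.009, -1.0], [0.0, -1.0, 0.009], [-1.0, -0.0, -0.002]]
wrist_force: [3.0, 4.9, -1.5]
gripper_width: 0.132
```

Run:
```python
from h import *
s=r.sense(); print(s['time_s'],s['tcp_pos'],s['ee_rot'].round(4),s['wrist_force'],s['moment'])
```

```text
10.7833 [ 0.53131691 -0.25907816  0.04849087] [[ 1.9e-03 -9.0e-03 -1.0e+00]
 [ 4.0e-04 -1.0e+00  9.0e-03]
 [-1.0e+00 -5.0e-04 -1.9e-03]] [ 2.96740303  4.90793613 -1.54180339] [ 1.38025465 -1.20001175 -0.22591452]
```

Emit:
move_arm:
  increments: [0,0,0,0,0,0.0003,0,0,0,0,0,0,0.0006,0,0,0,0,0,0,0.0006,0,0,0,0,0,0,0.0006,0]

```text
time_s: 11.12
tcp_pos: [0.5308, -0.2591, 0.0485]
ee_rot: [[0.002, -0.009, -1.0], [0.0, -1.0, 0.009], [-1.0, -0.0, -0.002]]
wrist_force: [3.4, 4.4, -2.4]
gripper_width: 0.133
```

Run:
```python
from h import *
s=r.sense(); print(s['time_s'],s['tcp_pos'],s['ee_rot'].round(4),s['wrist_force'],s['moment'])
```

```text
11.1167 [ 0.53075527 -0.25907545  0.04849504] [[ 1.9e-03 -9.0e-03 -1.0e+00]
 [ 5.0e-04 -1.0e+00  9.0e-03]
 [-1.0e+00 -5.0e-04 -1.9e-03]] [ 3.38809338  4.36350838 -2.37268112] [ 1.4249657  -1.11202471 -0.23326981]
```

Emit:
move_arm:
  increments: [0,0,0,0,0,0.0003,0,0,0,0,0,0,0.0006,0,0,0,0,0,0,0.0006,0,0,0,0,0,0,0.0006,0]

```text
time_s: 11.45
tcp_pos: [0.5304, -0.2591, 0.0485]
ee_rot: [[0.002, -0.009, -1.0], [0.0, -1.0, 0.009], [-1.0, -0.0, -0.002]]
wrist_force: [3.3, 4.3, -2.8]
gripper_width: 0.135
```

Run:
```python
from h import *
s=r.sense(); print(s['time_s'],s['tcp_pos'],s['wrist_force'],s['moment'])
```

```text
11.45 [ 0.53039943 -0.25908078  0.04852471] [ 3.25000833  4.29876755 -2.77320191] [ 1.44147227 -1.23020218 -0.24842564]
```

Emit:
move_arm:
  increments: [0,0,0,0,0,0.0003,0,0,0,0,0,0,0.0006,0,0,0,0,0,0,0.0006,0,0,0,0,0,0,0.0006,0]

```text
time_s: 11.78
tcp_pos: [0.5303, -0.2591, 0.0486]
ee_rot: [[0.004, -0.009, -1.0], [0.0, -1.0, 0.009], [-1.0, -0.0, -0.004]]
wrist_force: [5.5, 5.0, -2.8]
gripper_width: 0.136
```

Run:
```python
from h import *
s=r.sense(); print(s['time_s'],s['tcp_pos'],s['wrist_force'],s['moment'])
im=r.capture('wrist');save(im,'w11.png')
im=r.capture('top');save(im,'t11z.png',(400,250,460,300),12)
```

```text
11.7833 [ 0.53032641 -0.25906939  0.04861656] [ 5.51884192  4.98145009 -2.81503227] [ 1.45195703 -1.49797289 -0.19903689]
```

View pics/t11z.png

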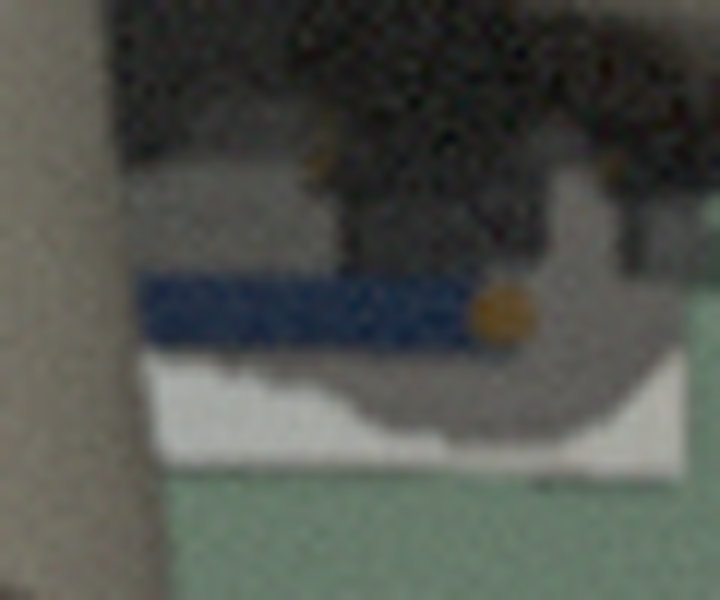

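View pics/w11.png

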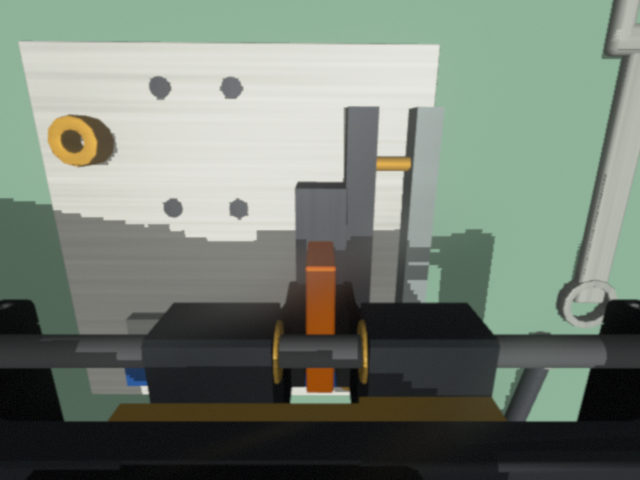

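The advance stalled at x = 0.5303 with Fx rising to 5.5 N, which matches the seat position from vision. The wrist view shows no gap between stock and facing. I'll add a little on both and hold.

Emit:
move_arm:
  increments: [0,0,0,0,0.0002,0.0002,0,0,0,0,0,0.0004,0.0004,0,0,0,0,0,0.0004,0.0004,0,0,0,0,0,0.0004,0.0004,0,0,0,0,0,0.0004,0.0004,0,0,0,0,0,0.0004,0.0004,0]

```text
time_s: 12.38
tcp_pos: [0.5303, -0.2591, 0.0486]
ee_rot: [[0.004, -0.009, -1.0], [0.0, -1.0, 0.009], [-1.0, -0.001, -0.004]]
wrist_force: [5.3, 6.0, -3.8]
gripper_width: 0.134
```

Run:
```python
from h import *
s=r.sense(); print(s['time_s'],s['tcp_pos'],s['ee_rot'].round(4),s['wrist_force'],s['moment'])
im=r.capture('scene');save(im,'s12z.png',(180,250,360,400),4)
```

```text
12.3833 [ 0.53030524 -0.25910938  0.04862225] [[ 4.3e-03 -8.8e-03 -1.0e+00]
 [ 5.0e-04 -1.0e+00  8.8e-03]
 [-1.0e+00 -5.0e-04 -4.3e-03]] [ 5.34420558  5.96698474 -3.81227261] [ 1.86530321 -1.68937701 -0.23797561]
```

View pics/s12z.png

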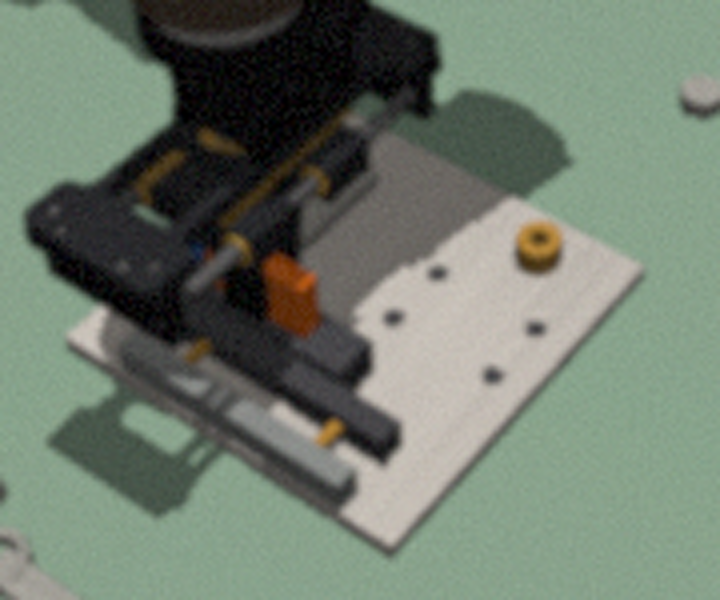

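Both presses are steady at about 5–6 N and the tool has stopped moving. I'll add a touch more x and hold over a second.

Emit:
move_arm:
  increments: [0,0,0,0,0,0.0003,0,0,0,0,0,0,0.0003,0,0,0,0,0,0,0.0003,0,0,0,0,0,0,0.0003,0,0,0,0,0,0,0.0003,0,0,0,0,0,0,0.0003,0,0,0,0,0,0,0.0003,0,0,0,0,0,0,0.0003,0,0,0,0,0,0,0.0003,0,0,0,0,0,0,0.0003,0,0,0,0,0,0,0.0003,0,0,0,0,0,0,0.0003,0]

```text
time_s: 13.43
tcp_pos: [0.5302, -0.2591, 0.0487]
ee_rot: [[0.005, -0.009, -1.0], [0.0, -1.0, 0.009], [-1.0, -0.0, -0.005]]
wrist_force: [5.7, 6.8, -2.8]
gripper_width: 0.139
```

Run:
```python
from h import *
s=r.sense(); print(s['time_s'],s['tcp_pos'],s['ee_rot'].round(4),s['wrist_force'],s['moment'])
im=r.capture('top');save(im,'t13.png');save(im,'t13z.png',(400,250,460,300),12)
```

```text
13.4333 [ 0.53024334 -0.25910202  0.04866899] [[ 4.900e-03 -8.800e-03 -9.999e-01]
 [ 4.000e-04 -1.000e+00  8.800e-03]
 [-1.000e+00 -5.000e-04 -4.900e-03]] [ 5.70392906  6.81007027 -2.82744006] [ 1.96917522 -1.88200454 -0.15651009]
```

View pics/t13z.png

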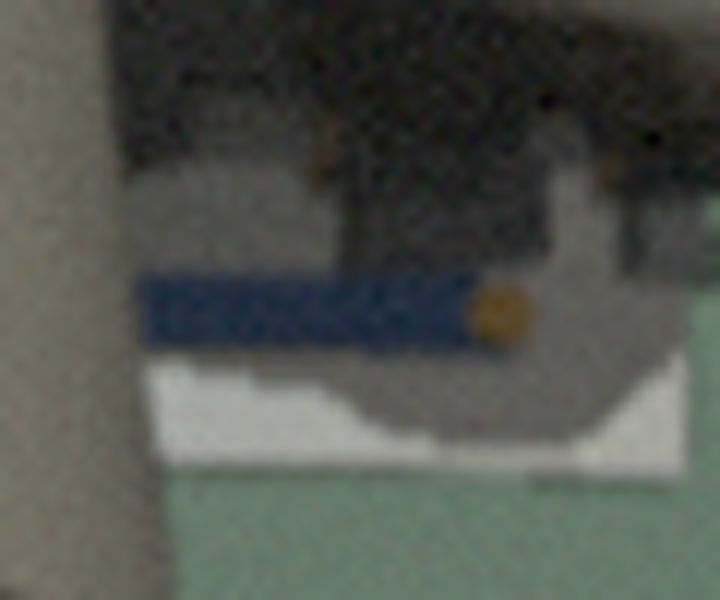

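Held for over a second at Fx ≈ 5.7 N and Fy ≈ 6.8 N, with the blade flush on the fence. I'll back off diagonally, lift, and check the fence angle from the earlier viewpoint.

Emit:
move_arm:
  increments: [0,0,0,0,0,-0.0015,0,0,0,0,0,-0.0005,-0.003,0,0,0,0,0,-0.002,-0.005,0,0,0,0,0,-0.005,-0.009,0,0,0,0,0,-0.009,-0.014,0,0,0,0,0,-0.012,-0.02,0,0,0,0,-0.006,-0.012,-0.022,0,0,0,0,-0.02,-0.012,-0.022,0,0,0,0,-0.04,-0.012,-0.022,0,0,0,0,-0.06,-0.012,-0.022,0,0,0,0,-0.08,-0.012,-0.022,0,0,0,0,-0.1,-0.012,-0.022,0]

```text
time_s: 14.48
tcp_pos: [0.5499, -0.2484, 0.1498]
ee_rot: [[-0.0, -0.009, -1.0], [-0.0, -1.0, 0.009], [-1.0, 0.0, 0.0]]
wrist_force: [-0.4, 0.3, -2.3]
gripper_width: 0.138
```

Run:
```python
from h import *
s=r.sense(); print(s['time_s'],s['tcp_pos'],s['wrist_force'],s['gripper_width'])
inc([.45,-.09,.2],269.5)
```

```text
14.4833 [ 0.54993905 -0.24835655  0.14977273] [-0.37998734  0.30380904 -2.280663  ] 0.137663724970022
turn [-0.01  0.01 -0.01] shift [-0.0502 -0.1574  0.1014] | 0.0 0.194
```

Emit:
move_arm:
  increments: [0,0,0,-0.01,-0.02,0.01,0,0,0,0,-0.025,-0.045,0.025,0,0,0,0,-0.04,-0.075,0.045,0,0,0,0,-0.05,-0.105,0.065,0,0,0,0,-0.05,-0.13,0.085,0,0,0,0,-0.05,-0.15,0.098,0,0,0,0,-0.05,-0.157,0.101,0,0,0,0,-0.05,-0.157,0.101,0,0,0,0,-0.05,-0.157,0.101,0,0,0,0,-0.05,-0.157,0.101,0,0,0,0,-0.05,-0.157,0.101,0]

```text
time_s: 15.4
tcp_pos: [0.4511, -0.0911, 0.1982]
ee_rot: [[-0.0, -0.01, -1.0], [-0.0, -1.0, 0.01], [-1.0, 0.0, 0.0]]
wrist_force: [0.1, 0.3, -1.9]
gripper_width: 0.135
```

Run:
```python
from h import *
s=r.sense(); print(s['time_s'],s['tcp_pos'],s['wrist_force'],s['gripper_width'])
im=r.capture('wrist');save(im,'w14.png')
save(im,'w14a.png',(500,140,600,220),8); save(im,'w14b.png',(340,140,440,220),8)
```

```text
15.4 [ 0.45112619 -0.09108312  0.19824594] [ 0.11640794  0.34855341 -1.93690125] 0.13490164402454602
```

View pics/w14.png

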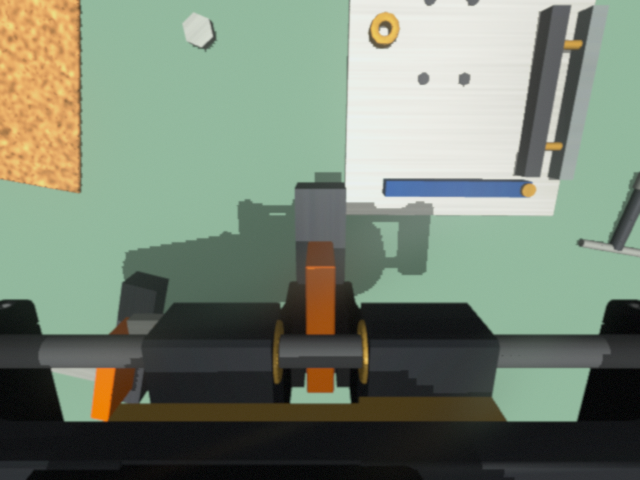

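View pics/w14a.png

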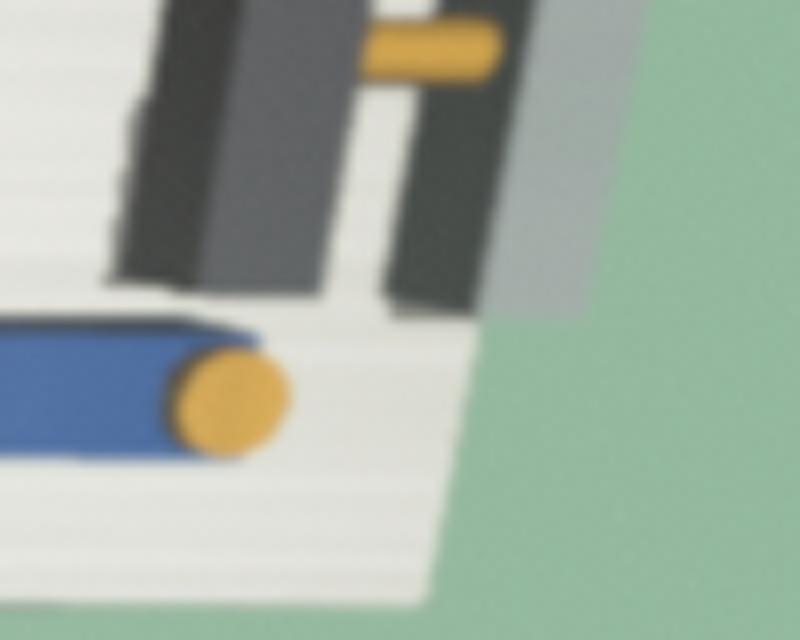

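View pics/w14b.png

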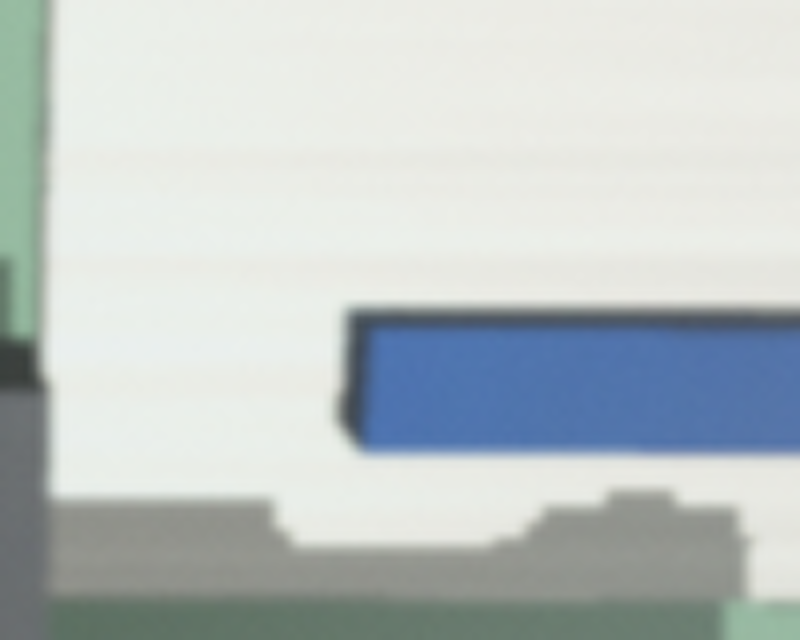

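The fence now runs parallel to the plate edge: slope 0.009 against 0.005 rad, so about 0.004 rad lean. The bystanders are where they were. Now I'll return to the mat, aiming at its middle.

Run:
```python
from h import *
inc([.594,.193,.14],241.2)
```

```text
turn [ 2.82e+01  3.00e-02 -2.00e-02] shift [ 0.058  -0.2856 -0.1401] | 28.2 0.323
```

Emit:
move_arm:
  increments: [2,0,0,0,-0.02,-0.01,0,6,0,0,0,-0.05,-0.025,0,11,0,0,0,-0.085,-0.042,0,16,0,0,0.005,-0.12,-0.06,0,21,0,0,0.01,-0.155,-0.077,0,25,0,0,0.02,-0.19,-0.095,0,28,0,0,0.03,-0.225,-0.11,0,28.2,0,0,0.04,-0.255,-0.125,0,28.2,0,0,0.05,-0.275,-0.135,0,28.2,0,0,0.058,-0.286,-0.14,0,28.2,0,0,0.058,-0.286,-0.14,0,28.2,0,0,0.058,-0.286,-0.14,0]

```text
time_s: 16.45
tcp_pos: [0.5928, 0.1936, 0.1389]
ee_rot: [[-0.003, -0.481, -0.877], [-0.002, -0.877, 0.481], [-1.0, 0.003, 0.002]]
wrist_force: [0.1, -0.0, -2.0]
gripper_width: 0.134
```

Emit:
move_arm:
  increments: [0,0,0,0,0,0,0,0,0,0,0,0,0,0,0,0,0,0,0,0,0]

```text
time_s: 16.7
tcp_pos: [0.5931, 0.1933, 0.1414]
ee_rot: [[0.001, -0.482, -0.876], [0.001, -0.876, 0.482], [-1.0, -0.001, -0.001]]
wrist_force: [0.1, -0.0, -2.5]
gripper_width: 0.138
```

Run:
```python
from h import *
s=r.sense(); print(s['time_s'],s['tcp_pos'],s['ee_rot'].round(4),s['wrist_force'],s['gripper_width'])
inc([.594,.193,.043],241.2)
```

```text
16.7 [0.59313485 0.19329685 0.14136368] [[ 1.000e-03 -4.817e-01 -8.763e-01]
 [ 5.000e-04 -8.763e-01  4.817e-01]
 [-1.000e+00 -9.000e-04 -6.000e-04]] [ 0.11109325 -0.00604558 -2.53193575] 0.13790338795222232
turn [ 0.   -0.04  0.05] shift [ 0.0984 -0.0001 -0.0008] | 0.1 0.098
```

Emit:
move_arm:
  increments: [0,0,0,0.015,0,0,0,0,0,0,0.035,0,0,0,0,0,0,0.055,0,0,0,0,0,0,0.075,0,0,0,0,0,0,0.087,0,0,0,0,0,0,0.094,0,0,0,0,0,0,0.098,0,0,0,0,0,0,0.098,0,0,0,0,0,0,0.098,0,0,0,0,0,0,0.098,0,0,0]

```text
time_s: 17.53
tcp_pos: [0.5939, 0.1948, 0.0437]
ee_rot: [[0.002, -0.48, -0.877], [0.001, -0.877, 0.48], [-1.0, -0.002, -0.001]]
wrist_force: [0.3, -0.1, -2.1]
gripper_width: 0.135
```

Emit:
move_arm:
  increments: [0,0,0,0.0008,0,0,0,0,0,0,0.0016,0,0,0,0,0,0,0.0022,0,0,0,0,0,0,0.0022,0,0,0,0,0,0,0.0022,0,0,0]

```text
time_s: 17.95
tcp_pos: [0.5931, 0.1944, 0.0403]
ee_rot: [[0.0, -0.48, -0.877], [0.0, -0.877, 0.48], [-1.0, -0.0, -0.0]]
wrist_force: [0.4, -0.1, -1.5]
gripper_width: 0.135
```

Run:
```python
from h import *
s=r.sense(); print(s['time_s'],s['tcp_pos'],s['ee_rot'].round(4),s['wrist_force'],s['gripper_width'])
save(r.capture('wrist'),'w15.png')
```

```text
17.95 [0.59310261 0.19438796 0.0403449 ] [[ 2.000e-04 -4.805e-01 -8.770e-01]
 [ 1.000e-04 -8.770e-01  4.805e-01]
 [-1.000e+00 -1.000e-04 -1.000e-04]] [ 0.4181233  -0.1129397  -1.48519865] 0.13515258573156527
```

View pics/w15.png

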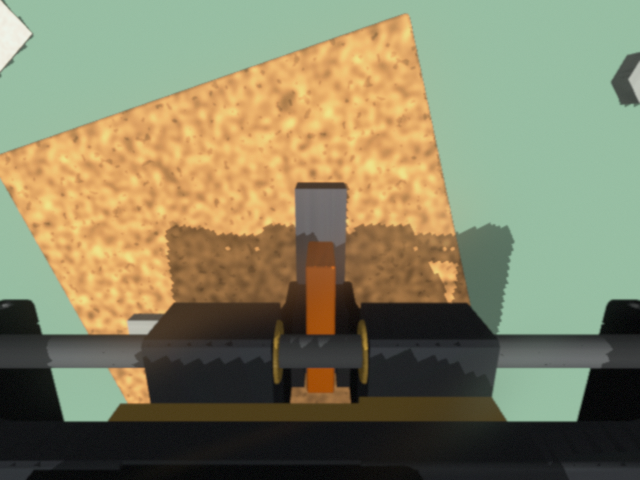

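The weight is just being taken over by the mat. I'll go half a millimetre more, then check.

Emit:
move_arm:
  increments: [0,0,0,0.0003,0,0,0,0,0,0,0.0006,0,0,0,0,0,0,0.0006,0,0,0,0,0,0,0.0006,0,0,0]

```text
time_s: 18.33
tcp_pos: [0.5931, 0.1944, 0.0404]
ee_rot: [[0.0, -0.48, -0.877], [0.0, -0.877, 0.48], [-1.0, -0.0, -0.0]]
wrist_force: [-2.0, 0.4, 5.2]
gripper_width: 0.132
```

The square is resting on the mat. I'll release slowly and lift straight up.

Emit:
move_arm:
  increments: [0,0,0,0,0,0,0.012,0,0,0,0,0,0,0.014,0,0,0,0,0,0,0.018,0,0,0,0,0,0,0.024,0,0,0,0,0,0,0.032,0,0,0,0,0,0,0.042,0,0,0,0,0,0,0.055,0,0,0,0,0,0,0.055,0,0,0,0,0,0,0.055,0,0,0,0,0,0,0.055,0,0,0,0,0,0,0.055,0,0,0,0,0,0,0.055]

```text
time_s: 19.33
tcp_pos: [0.5931, 0.1943, 0.0396]
ee_rot: [[-0.0, -0.481, -0.877], [-0.0, -0.877, 0.481], [-1.0, 0.0, -0.0]]
wrist_force: [0.2, -0.0, 0.2]
gripper_width: 0.623
```

Run:
```python
from h import *
s=r.sense(); print(s['time_s'],s['tcp_pos'],s['wrist_force'],s['gripper_width'])
save(r.capture('wrist'),'w16.png')
```

```text
19.3333 [0.59306539 0.19434115 0.03959659] [ 0.19445553 -0.02913372  0.16898843] 0.6229893217287343
```

View pics/w16.png

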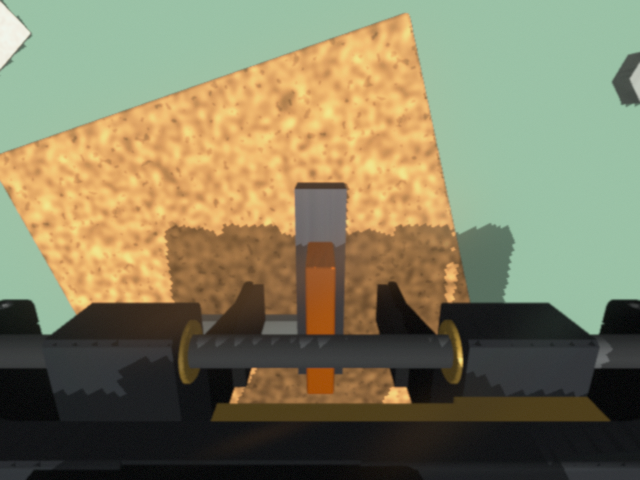

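The square is released and the fingers are clear on both sides. Lifting straight up, then drifting back to clear the top camera's view.

Emit:
move_arm:
  increments: [0,0,0,-0.01,0,0,0.055,0,0,0,-0.03,0,0,0.055,0,0,0,-0.06,0,0,0.055,0,0,0,-0.09,0,0,0.055,0,0,0,-0.12,0,0,0.055,0,0,0,-0.15,0,0,0.055,0,0,0,-0.16,-0.03,0.02,0.055,0,0,0,-0.16,-0.06,0.05,0.055,0,0,0,-0.16,-0.09,0.08,0.055,0,0,0,-0.16,-0.12,0.11,0.055,0,0,0,-0.16,-0.15,0.14,0.055,0,0,0,-0.16,-0.18,0.17,0.055]

```text
time_s: 20.38
tcp_pos: [0.5307, 0.4319, 0.2009]
ee_rot: [[0.001, -0.481, -0.877], [0.001, -0.877, 0.481], [-1.0, -0.001, -0.0]]
wrist_force: [0.7, -0.0, 0.8]
gripper_width: 0.631
```

Emit:
move_arm:
  increments: [0,0,0,0,-0.01,0.03,0.055,0,0,0,0,-0.02,0.06,0.055,0,0,0,0,-0.03,0.09,0.055,0,0,0,0,-0.03,0.12,0.055,0,0,0,0,-0.03,0.14,0.055,0,0,0,0,-0.03,0.14,0.055,0,0,0,0,-0.03,0.14,0.055,0,0,0,0,-0.03,0.14,0.055]

```text
time_s: 21.05
tcp_pos: [0.4235, 0.5236, 0.2002]
ee_rot: [[0.0, -0.481, -0.877], [0.0, -0.877, 0.481], [-1.0, -0.001, -0.0]]
wrist_force: [0.7, 0.7, 0.7]
gripper_width: 0.635
```

Run:
```python
from h import *
s=r.sense(); print(s['time_s'],s['tcp_pos'],s['wrist_force'])
im=r.capture('top');save(im,'t17.png');save(im,'t17j.png',(360,190,480,300),6)
im=r.capture('scene');save(im,'s17.png')
```

```text
21.05 [0.42348063 0.52364756 0.20024803] [0.67218248 0.74219911 0.69697526]
```

View pics/t17.png

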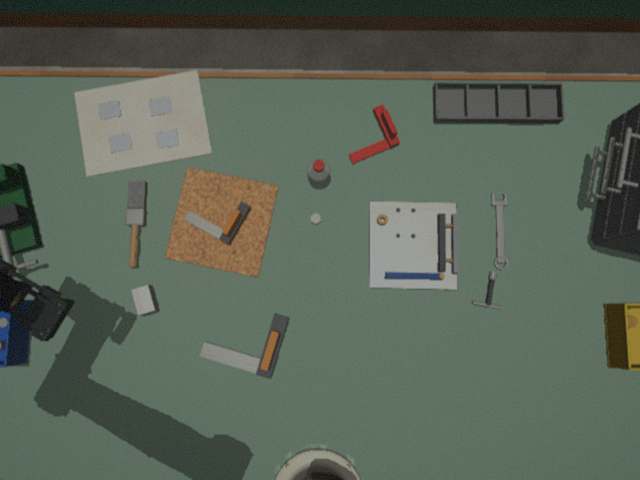

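View pics/t17j.png

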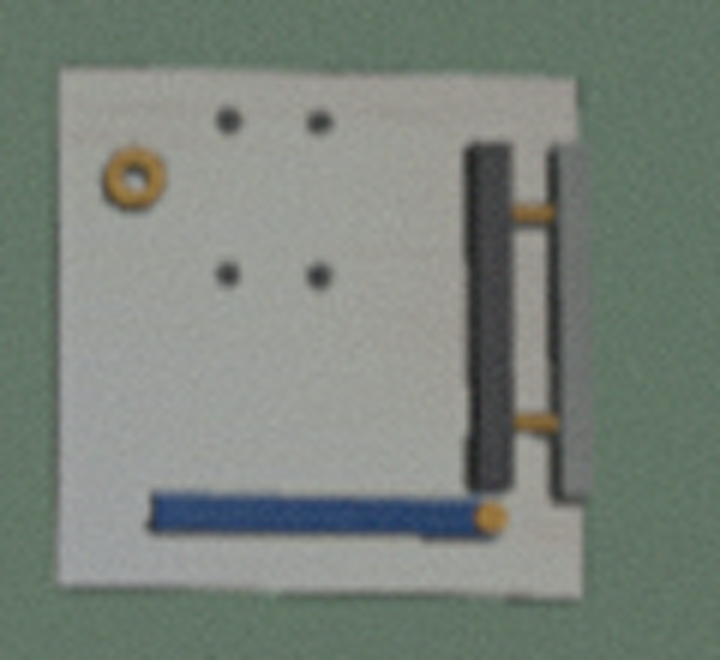

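View pics/s17.png

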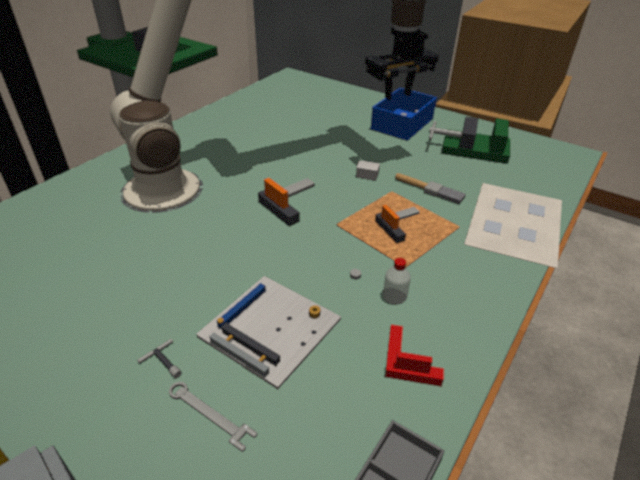

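The square lies mid-mat in the top view, with its middle near (220,222). The fence is parallel to the plate edge, and nothing else has moved. Handing in.

Run:
```python
from station import r
print(r.finish_job())
```

```text
the job is handed in; nothing more can be done
None
```

I took the small orange-gripped square off the mat and pressed it into the jig corner until it stopped on both the rail facing and the fence. I held it there for over a second, then laid it back on the middle of the mat. The job was handed in at about 21 s; no verdict came back.

- **Seating:** Forward motion stalled at TCP x = 0.530 m, matching the corner position I measured from the images. During the hold the wrist force was about 5.7 N toward the fence and 6.8 N toward the rail. Those are whole-wrist readings. Friction along the rail makes the fence's own share smaller, by my estimate still above 3 N.
- **Square in the corner:** The underside was about 2 mm above the plate, and the tool tilt was 0.005 rad. The pictures showed no gap at the stock or in the visible part of the blade. The arm hid the blade's far end from the top camera.
- **Fence:** Seen by the wrist camera after I backed off, it was about 0.004 rad from square. The final top view was rougher: the raw edge slopes differed by about 0.01 rad, which is near what that picture can resolve and within the 0.02 rad limit.
- **Final state:** The square lies flat near the mat's centre. I could see no movement of the other things, and the gripper is empty and clear of everything.

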